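# Pack a fragile disk drive and battery pack in a transport case and snap it shut

## Robot

A 6-joint arm with a two-finger parallel gripper is mounted at the origin on a cart in front of the work surface, level with it; the furniture and walls round the work are solid. World frame = base frame: x ahead of the robot, y to its left, z up, the work surface at z = 0. Lengths are in m, angles in degrees, forces in N, time in s.
With the tool pointing down it reaches from about 0.425 to 1.125 m from the base axis. Payload 14.9 kg.
Tool frame: the origin (TCP) lies at the very end of the fingers, on their centre line; the grasp point (between the pads) lies 19 mm behind it; z points along the fingers, y is the line along which they close (so a half turn about z gives the same grasp; the last joint's range is limited). The gripper opens to 91 mm and grips with 3 to 60 N. Pads are 32 mm wide; open, the fingers measure 118 mm over their backs; the gripper's body (76 mm by 178 mm) begins 60 mm behind the grasp point.
Start: joints at [68.852, 21.709, 99.362, -0, 58.929, -1.908], TCP at [0.231, 0.661, 0.191] pointing down, gripper open.
Joint ranges: [-158.91, 158.91], [-42.39, 125.64], [0.06, 152.35], [-60.88, 240.88], [17.5, 164.5], [-176.32, 176.32]. Speed limits (degrees/s): [108.29, 108.29, 136.94, 180, 180, 180].

## Interface

Orientations are given as a 3x3 rotation matrix whose columns are the frame's x, y, z axes.
In Python, from workcell import ctrl gives the robot as it stands.
- The arm moves only by the tool servo_tool, never from a script. Its argument "series" is a list that holds one entry, the list of rows, each a list of 7 numbers: the turn, a rotation vector about the tool's x, y, z each as a share of 60 degrees, from -1 to 1, then the shift along the tool's x, y, z each as a share of 10 cm, from -1 to 1, then the opening, from 0 (shut) to 1 (fully open). A call has 1 to 10 rows; each row shifts and turns the commanded pose from where the row before left it, along the tool's axes as they then stand; what a row does not reach is not made up. A row lasts 1/12 s, in which the tool goes at most 41.7 mm and 7.16 degrees, less where a joint would pass 70% of its speed; a pose out of reach is approached as far as the arm can. A call with a number of a shift or a turn outside -1 to 1 is refused whole. A call with a gripper value outside its range is refused whole. The fingers move at their own pace and stop on an object; "newtons" is the grip in N (left out, the last holds). Time passes only in rows, so rows that do not move let the fingers close. It gives the time, the measured TCP pose, the force, the opening and the grip force at its end, in the units of the state.
- ctrl.get_obs(): the state, without advancing time (a new reading comes with each control period).
- ctrl.capture(name): name is "scene" or "top" or "wrist"; returns the picture (384x512x3 uint8, red, green, blue); there is no depth.
- ctrl.calibration(name): a dict with "mtx" (3x3 intrinsics, pixels), "k1" (the pictures are not rectified: a ray, as slopes to the right and down, at radius r is drawn at 1 + k1 r^2 times it, then the intrinsics apply), "R" (3x3) and "t" (3): a world point X has camera coordinates R X + t. Camera axes: x right, y down, z forward; pixel columns grow to the right and rows downward; lengths in m; the calibration is good to about 2 mm. A picture is of the moment at which its call begins: read the wrist's pose just before it. calibration takes no time and is no camera call; for the wrist camera it gives the pose at the moment of the call.
- ctrl.sign_off(): hands the job in; it is judged then, once.
The state is a dict: "time": time; "joint_positions": joint angles; "qd": joint speeds; "effort": joint torques, N m; "ee_pos": TCP position; "tcp_rot": TCP orientation; "wrist_force": force on the tool from outside, world axes, zero at the start; "ft_torque": the same for the moment, N m; "width": finger opening in m; "grip_force": force on a finger pad.
Only numpy, scipy, OpenCV 4.12 (cv2) and the standard library are available. Lean on these libraries where they do the work, as an engineer would, in place of code of your own. Each camera call takes 0.05 s, during which the arm holds its last target. There are 200 camera calls.

## Task

Lay the bare disk drive flat and square in the middle of the large pad of the open grey transport case, and the small battery pack likewise on the small pad, lengthwise front to back like the pads; then swing the cover over and press its front edge until the catch snaps and holds it shut. Both parts are fragile: grip them with 15 N at most, set them down softly instead of dropping them, and press the cover with no more than 30 N. Leave the capacitor and the heatsink that stand beside them where they are.

Things in the scene. Friction and masses are not known exactly. Their poses are not given: they have to be found in the camera images.
- case: Grey plastic transport case, fixed to the bench, 134 mm (its x) by 248 mm (its y), walls 4 mm thick and 36 mm high. Origin at the centre of its underside on the bench; x points to the hinge at the back, y to its left as the robot sees it, z up. Inside lie two black foam pads, 6 mm thick and springy (3 N per mm, 5 mm at most), with open floor (6 mm over the bench) round them for the fingers.
- pad_large (a point): Centre of the upper face of the large pad, 108 mm (x) by 60 mm (y), 12 mm over the bench, 50 mm to the left of the case's centre; axes as the case. The disk overhangs this pad by 5 mm at each long side, and 35 mm of free floor lies between the disk in place and the left wall, 50 mm between disk and battery pack.
- pad_small (a point): Centre of the upper face of the small pad, 80 mm (x) by 40 mm (y), 12 mm over the bench, 60 mm to the right of the case's centre; axes as the case. The pack overhangs it by 5 mm at each side, and 35 mm of free floor lies between the pack in place and the right wall.
- cover (a joint): Angle of the hinged cover, rad: 0 = shut, grows as it opens up and back (to the case's +x). Starts leaning back at 1.75 to 2.1; a stiff hinge (0.16 N m) keeps it where it is left. From 0.07 to 0.045 a sprung catch at mid-front resists with 5 to 10 N at the front edge, then snaps and holds it below 0.02. A rubber seal then gives 1 to 3 mm more at 4 N per mm; hard stop at -0.03.
- cover_hinge (a point): On the hinge axis of the cover, half-way along it: 70 mm behind the case's centre (its +x) and 38 mm over the bench. The axis runs along the case's y. The axes turn with the cover: its x points from the front edge to the hinge, z out of the outer face.
- cover_edge (a point): Middle of the cover's free (front) edge, on its outer face; 140 mm from the hinge axis and 5 mm above it when shut. Cover 252 mm wide, 5 mm thick, grey frame with a clear window, and at the middle of this edge a press tab 50 mm wide that sticks out 12 mm farther. Axes as cover_hinge.
- disk_center (a point): Centre of the bare disk drive, a flat silver slab 100 mm (x) by 70 mm (y), standing 7 mm high at the sides and 11 mm over all, 110 g (it varies). This point is 5 mm over its underside, z up. Grasp it across its 70 mm width, low down; either way round is right in the case. Keep the grip at or under 15 N.
- pack_center (a point): Centre of the dark taped battery pack: block of 34 mm (x) by 50 mm (y), 13 mm high, 45 g (it varies); a short lead lies out of its +x side, to 68 mm overall. This point is 6.5 mm over its underside, z up. Grasp it across its 50 mm width; the lead may point either way in the case. Keep the grip at or under 15 N.
- capacitor_center (a point): Centre of a dark upright can capacitor, 30 mm diameter, 42 mm high, loose; it stands about 12 mm off one long side of the disk, so that a finger fits only to the left or right of it. Not to be moved.
- heatsink_center (a point): Centre of a loose black finned heatsink, 44 by 36 mm and 22 mm high, about 15 mm off the end of the battery pack without the lead. Not to be moved. (Room note: a fixed grey power supply, 142 mm high, stands behind the disk and the pack; its nearest corner is about x = 0.55, y = -0.18 in the robot frame.)
Things that resemble listed ones, but are neither listed nor needed, are in the scene too. Of the things that look like the part that bears disk_center, the larger one is meant.

How it is judged:
By the outcome, as a careful person would: the job done as asked, in the order asked, and still so for the second after the job is handed in, with the robot touching nothing.
It also fails if it takes over 72 s, if anything falls off the work surface, if the arm or the gripper's body presses on something with over 40 N, if the wrist force passes 120 N, or if a joint passes its speed limit or range.

## Working session

There is one attempt and no reset: what is moved stays moved. The work goes in short steps, Python scripts to look and compute and a tool call to move; the robot and the scene stay as the last step left them, time stands still between calls to the robot, and variables do not carry over. Pictures are saved under pics/ and viewed, at most 10 in all, crops included, and the job is handed in when it is done.

Besides the shell and the picture viewer there is one more tool, called after "Call:" as name([rows], argument=value, ...), one row to a line, values as JSON. servo_tool: Moves the arm, as the interface text tells. Its arguments: {"type":"object","properties":{"series":{"type":"array","items":{"type":"array","items":{"type":"array","items":{"type":"number","minimum":-1,"maximum":1}}}},"newtons":{"type":"number"}},"required":["series"]}

```bash
ls; mkdir -p pics; python3 - <<'E'
from workcell import ctrl
import cv2,numpy as np
o=ctrl.get_obs();print(o)
for n in ("scene","top"):
    c=ctrl.calibration(n);print(n,c)
    cv2.imwrite(f'pics/{n}0.png',ctrl.capture(n)[:,:,::-1])
c=ctrl.calibration("wrist");print(c)
a=cv2.imread('pics/scene0.png');b=cv2.imread('pics/top0.png')
E
```

```text
pics
{'time': 0.0, 'joint_positions': array([ 6.88526967e+01,  2.17393754e+01,  9.93944262e+01,  1.14433582e-04,
        5.89271822e+01, -1.90813475e+00]), 'qd': array([-0.04058911, -0.0060916 ,  0.00456845, -0.02549779,  0.0163878 ,
        0.0836727 ]), 'effort': array([-3.85451067e-04, -7.63740993e+01, -4.34355855e+01,  6.50149095e-02,
        4.24477877e-02, -1.06653497e-04]), 'ee_pos': array([0.2305199 , 0.66052691, 0.19078798]), 'tcp_rot': array([[-9.44150982e-01,  3.29512934e-01, -3.85584230e-04],
       [ 3.29513158e-01,  9.44150462e-01, -9.92072040e-04],
       [ 3.71489604e-05, -1.06372087e-03, -9.99999434e-01]]), 'wrist_force': array([ 0.3795678 ,  0.14138191, -0.40295497]), 'ft_torque': array([ 0.00534019, -0.02733465, -0.01048952]), 'grip_force': 0.0, 'width': 0.09121599313484736}
scene {'mtx': array([[429.59232527,   0.        , 252.84968719],
       [  0.        , 429.59232527, 194.66105268],
       [  0.        ,   0.        ,   1.        ]]), 'k1': -0.08899458685775423, 'R': array([[ 0.780599  , -0.62493411,  0.01107032],
       [-0.35727661, -0.46066345, -0.8124916 
[... 202 characters left out ...]
4, 186.63874525],
       [  0.        ,   0.        ,   1.        ]]), 'k1': -0.0019253573730200534, 'R': array([[-0.02104836, -0.99968178,  0.01390367],
       [-0.9828434 ,  0.01814103, -0.18354766],
       [ 0.18323703, -0.0175285 , -0.98291248]]), 't': array([-0.12867455,  0.47531281,  1.35156225])}
{'mtx': array([[292.09532023,   0.        , 252.37509935],
       [  0.        , 292.09532023, 189.6191459 ],
       [  0.        ,   0.        ,   1.        ]]), 'k1': -0.017022687985061267, 'R': array([[ 0.32908122,  0.94430108, -0.00100946],
       [ 0.91040389, -0.31698411,  0.26586809],
       [ 0.25073954, -0.08841121, -0.96400889]]), 't': array([-0.6991409 , -0.0304247 ,  0.39153082])}
```

View pics/top0.png

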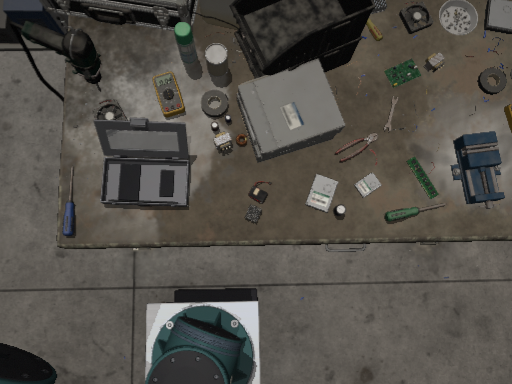

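View pics/scene0.png

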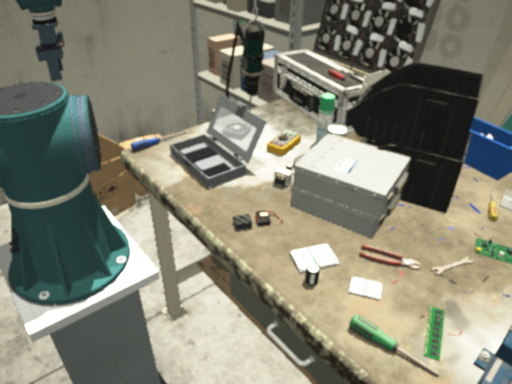

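The top view shows the case at about (147,180), with its cover leaning back at (145,137). The disk is at (322,192) with the capacitor at (340,211). The pack is at (259,192) with the heatsink at (254,214), and the smaller decoy drive is at (368,184). The scene view agrees.

```bash
cat > h.py <<'E'
from workcell import ctrl
import cv2,numpy as np
def ray(c,px):
    px=np.atleast_2d(np.array(px,float)); K=c["mtx"]
    u=cv2.undistortPoints(px[:,None,:],K,np.array([c["k1"],0,0,0.]))[:,0]
    d=np.c_[u,np.ones(len(u))]@c["R"]; o=-c["R"].T@c["t"]
    return o,d
def cast(c,px,z):
    o,d=ray(c,px); return o+d*((z-o[2])/d[:,2])[:,None]
def proj(c,X):
    p=np.atleast_2d(X)@c["R"].T+c["t"]; s=p[:,:2]/p[:,2:]
    s=s*(1+c["k1"]*(s**2).sum(1))[:,None]
    return s@c["mtx"][:2,:2].T+c["mtx"][:2,2]
def shot(n,name):
    c=ctrl.calibration(n); im=ctrl.capture(n)[:,:,::-1].copy()
    cv2.imwrite(f"pics/{name}.png",im); np.savez(f"pics/{name}.npz",**c); return c,im
def load(name): return dict(np.load(f"pics/{name}.npz")),cv2.imread(f"pics/{name}.png")
def delta(xyz,yawy=None):
    """shift in tool axes (units of 10cm) to world xyz, and turn about tool z (units of 60 deg) so that tool y lies along world angle yawy"""
    s=ctrl.get_obs(); R=s["tcp_rot"]; p=s["ee_pos"]
    out={"tool":np.round(R.T@(np.array(xyz)-p)*10,3),"world":np.round(np.array(xyz)-p,4)}
    if yawy is not None:
        a=np.degrees(np.arctan2(R[1,1],R[0,1])); d=(yawy-a+90)%180-90
        out["yaw now"]=a; out["turn z deg"]=-d; out["units"]=-d/60
    return out
E
python3 - <<'E'
from h import *
c=ctrl.calibration("top"); im=cv2.imread("pics/top0.png")
for n,p,z in [("disk",(322,192),.01),("pack",(259,192),.01),("cap",(340,209),.04),("hs",(254,214),.02),("decoy",(368,184),.01)]:
    print(n,cast(c,[p],z)[0].round(3))
print("case rim corners",cast(c,[(105,157),(189,160),(187,207),(102,203)],.036).round(3))
h=cv2.cvtColor(im,cv2.COLOR_BGR2HSV)
m=((h[:,:,2]>170)&(h[:,:,1]<60)).astype('u1')
cs,_=cv2.findContours(m,0,2)
for k in cs:
    r=cv2.minAreaRect(k)
    if cv2.contourArea(k)>150:
        b=cast(c,cv2.boxPoints(r),.009)[:,:2]; print(r[0],b.mean(0).round(3),[np.round(np.linalg.norm(b[i]-b[i-1]),3) for i in (1,2)],(b[1]-b[0]).round(3))
E
```

```text
disk [ 0.459 -0.358  0.01 ]
pack [ 0.462 -0.172  0.01 ]
cap [ 0.403 -0.402  0.04 ]
hs [ 0.396 -0.155  0.02 ]
decoy [ 0.481 -0.496  0.01 ]
case rim corners [[0.57  0.277 0.036]
 [0.557 0.032 0.036]
 [0.418 0.037 0.036]
 [0.434 0.281 0.036]]
(155.68629455566406, 323.5563049316406) [0.095 0.127] [np.float64(0.192), np.float64(0.095)] [ 0.159 -0.108]
(226.0946044921875, 342.72808837890625) [ 0.039 -0.069] [np.float64(0.183), np.float64(0.219)] [-0.    -0.183]
```

Call:
servo_tool([
  [[0,0,0,-0.13,-0.15,0,1],[0,0,0,-0.26,-0.29,0,1],[0,0,0,-0.26,-0.29,0,1],[0,0,0,-0.26,-0.29,0,1],[0,0,0,-0.26,-0.29,0,1],[0,0,0,-0.26,-0.29,0,1],[0,0,0,-0.26,-0.29,0,1],[0,0,0,-0.26,-0.29,0,1],[0,0,0,-0.26,-0.29,0,1],[0,0,0,-0.26,-0.29,0,1]],
])

```text
time: 0.93
ee_pos: [0.3731, 0.3171, 0.1913]
tcp_rot: [[-0.944, 0.329, -0.0], [0.329, 0.944, -0.0], [0.0, -0.0, -1.0]]
wrist_force: [1.0, 0.6, -1.2]
width: 0.0912
grip_force: 0.0
```

Call:
servo_tool([
  [[0,0,0,-0.26,-0.29,0,1],[0,0,0,-0.26,-0.29,0,1],[0,0,0,-0.26,-0.29,0,1],[0,0,0,-0.26,-0.29,0,1],[0,0,0,-0.13,-0.15,0,1],[0,0,0,0,0,0,1],[0,0,0,0,0,0,1],[0,0,0,0,0,0,1]],
])

```text
time: 1.6
ee_pos: [0.4399, 0.157, 0.1913]
tcp_rot: [[-0.944, 0.33, -0.0], [0.33, 0.944, 0.0], [0.0, -0.0, -1.0]]
wrist_force: [-0.7, 0.4, 0.7]
width: 0.0913
grip_force: 0.0
```

```bash
python3 - <<'E'
from h import *
c,im=shot("wrist","case1"); print(ctrl.get_obs()["qd"].round(2),delta([.452,-.25,.19],75))
E
```

```text
[ 0.55  0.06 -0.07 -0.05  0.01 -0.14] {'tool': array([-1.454, -3.807,  0.013]), 'world': array([ 0.0121, -0.4074, -0.0013]), 'yaw now': np.float64(70.79655847965829), 'turn z deg': np.float64(-4.203441520341713), 'units': np.float64(-0.07005735867236187)}
```

View pics/case1.png

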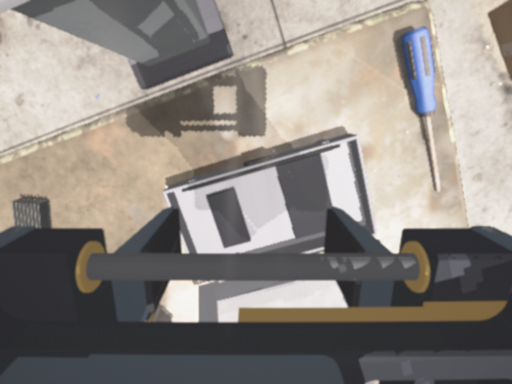

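The case view has the large pad at about (306,190) and the small pad at (229,217). The front rim runs from (165,190) to (355,135), and the gripper hides everything below row 230. Next I'll move to where both parts show above the gripper.

Call:
servo_tool([
  [[0,0,0,-0.08,-0.16,0,1],[0,0,0,-0.17,-0.33,0,1],[0,0,0,-0.17,-0.33,0,1],[0,0,0,-0.17,-0.33,0,1],[0,0,0,-0.17,-0.33,0,1],[0,0,0,-0.17,-0.33,0,1],[0,0,0,-0.17,-0.33,0,1],[0,0,0,-0.17,-0.33,0,1],[0,0,0,-0.17,-0.33,0,1],[0,0,0,-0.17,-0.33,0,1]],
])

```text
time: 2.48
ee_pos: [0.4894, -0.1926, 0.1914]
tcp_rot: [[-0.945, 0.328, 0.0], [0.328, 0.945, 0.0], [-0.0, 0.0, -1.0]]
wrist_force: [0.3, 0.8, 0.3]
width: 0.0913
grip_force: 0.0
```

Call:
servo_tool([
  [[0,0,0,-0.17,-0.33,0,1],[0,0,0,-0.17,-0.33,0,1],[0,0,0,-0.08,-0.16,0,1],[0,0,0,0,0,0,1],[0,0,0,0,0,0,1],[0,0,0,0,0,0,1]],
])

```text
time: 2.98
ee_pos: [0.5017, -0.2816, 0.1911]
tcp_rot: [[-0.945, 0.329, -0.001], [0.329, 0.945, 0.001], [0.001, 0.0, -1.0]]
wrist_force: [-0.2, 0.2, 0.9]
width: 0.0912
grip_force: 0.0
```

```bash
python3 - <<'E'
from h import *
c,im=shot("wrist","parts1"); print(ctrl.get_obs()["ee_pos"].round(4))
E
```

```text
[ 0.5018 -0.2815  0.1913]
```

View pics/parts1.png

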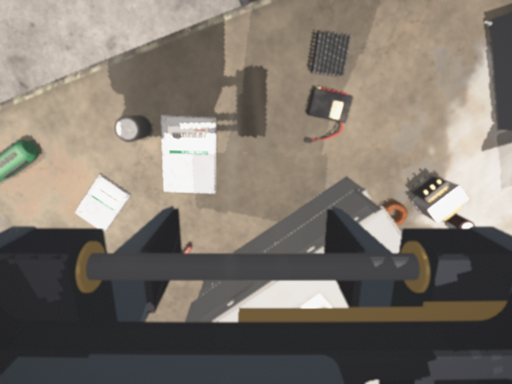

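The disk is at (189,154), almost upright in the picture, with the capacitor off its left side near the top at (130,128). The pack is at (328,104) with its lead toward the bottom, and the heatsink is at (330,53).

```bash
python3 - <<'E'
from h import *
def rect(c,k,z):
    q=cast(c,k.reshape(-1,2),z)[:,:2]*1000
    r=cv2.minAreaRect(q.astype('f4')); b=cv2.boxPoints(r)
    e=b[1]-b[0],b[2]-b[1]; l=max(e,key=np.linalg.norm)
    a=(np.degrees(np.arctan2(l[1],l[0]))+90)%180-90
    return np.round(r[0],1),np.round(sorted(r[1]),1),round(float(a),1)
c,im=load("parts1"); h=cv2.cvtColor(im,cv2.COLOR_BGR2HSV)
m=((h[:,:,2]>135)&(h[:,:,1]<45)).astype('u1')*255; m[:100]=0;m[215:]=0;m[:,:155]=0;m[:,225:]=0
m=cv2.morphologyEx(m,cv2.MORPH_CLOSE,np.ones((7,7)));m=cv2.morphologyEx(m,cv2.MORPH_OPEN,np.ones((5,5)))
k=max(cv2.findContours(m,0,1)[0],key=cv2.contourArea);print("disk",rect(c,k,.009),cv2.boundingRect(k))
d=im[:,:,:].max(2)
for nm,(x0,y0,x1,y1),z,t in [("pack",(300,80,360,128),.012,62),("hs",(300,22,360,82),.02,75)]:
    m=np.zeros(d.shape,'u1'); m[y0:y1,x0:x1]=(d[y0:y1,x0:x1]<t)*255
    m=cv2.morphologyEx(m,cv2.MORPH_CLOSE,np.ones((9,9)));m=cv2.morphologyEx(m,cv2.MORPH_OPEN,np.ones((5,5)))
    k=max(cv2.findContours(m,0,1)[0],key=cv2.contourArea);print(nm,rect(c,k,z),cv2.boundingRect(k),cast(c,cv2.boxPoints(cv2.minAreaRect(k)),z)[:,:2].round(3).tolist())
m=d*0;m[105:150,108:160]=1
print("cap top",cast(c,[(127,128)],.042).round(3),"base",cast(c,[(141,127)],0).round(3))
v1=im[70:225,100:370]; v1=cv2.resize(v1,None,fx=2.2,fy=2.2,interpolation=2)
c,im=load("case1"); v2=cv2.resize(im[120:265,150:390],None,fx=2.4,fy=2.4,interpolation=2)
v=np.zeros((v1.shape[0]+0,1200,3),'u1')
cv2.imwrite("pics/v.png",v2)
d=im.max(2)
for nm,(x0,y0,x1,y1) in [("large",(270,145,340,235)),("small",(200,180,255,255))]:
    m=np.zeros(d.shape,'u1'); m[y0:y1,x0:x1]=(d[y0:y1,x0:x1]<85)*255
    m=cv2.morphologyEx(m,cv2.MORPH_OPEN,np.ones((5,5)))
    k=max(cv2.findContours(m,0,1)[0],key=cv2.contourArea);print(nm,rect(c,k,.012),cv2.boundingRect(k),cast(c,cv2.boxPoints(cv2.minAreaRect(k)),.012)[:,:2].round(3).tolist())
E
```

```text
disk (array([ 459.1, -354.3]), array([ 71.9, 100.7]), -21.9) (161, 116, 56, 79)Traceback (most recent call last):
  File "<stdin>", line 16, in <module>
ValueError: max() iterable argument is empty
```

```bash
cat >> h.py <<'E'
def rect(c,k,z):
    q=cast(c,k.reshape(-1,2),z)[:,:2]*1000
    r=cv2.minAreaRect(q.astype('f4')); b=cv2.boxPoints(r)
    e=b[1]-b[0],b[2]-b[1]; l=max(e,key=np.linalg.norm)
    a=(np.degrees(np.arctan2(l[1],l[0]))+90)%180-90
    return np.round(r[0],1),np.round(sorted(r[1]),1),round(float(a),1)
def dark(c,im,box,z,close=9):
    x0,y0,x1,y1=box; g=im.max(2)[y0:y1,x0:x1]
    t,mm=cv2.threshold(cv2.GaussianBlur(g,(3,3),0),0,255,cv2.THRESH_BINARY_INV+cv2.THRESH_OTSU)
    m=np.zeros(im.shape[:2],'u1'); m[y0:y1,x0:x1]=mm
    m=cv2.morphologyEx(m,cv2.MORPH_CLOSE,np.ones((close,close)));m=cv2.morphologyEx(m,cv2.MORPH_OPEN,np.ones((7,7)))
    k=max(cv2.findContours(m,0,1)[0],key=cv2.contourArea)
    return t,rect(c,k,z),cv2.boundingRect(k),m
E
python3 - <<'E'
from h import *
c,im=load("parts1")
M=0
for nm,b,z in [("pack",(298,76,362,130),.013),("hs",(300,22,360,80),.022)]:
    *r,m=dark(c,im,b,z); print(nm,r); M=M|m
print("cap top",cast(c,[(127,128)],.042).round(3),"base",cast(c,[(141,127)],0).round(3))
k=cv2.findContours(M,0,2)[0];o=im.copy();cv2.drawContours(o,k,-1,(0,255,0),1)
v1=cv2.resize(o[15:205,100:370],(540,380),interpolation=2)
c,im=load("case1");M=0
for nm,b in [("large",(272,145,340,222)),("small",(200,180,255,240))]:
    *r,m=dark(c,im,b,.012,3); print(nm,r); M=M|m
k=cv2.findContours(M,0,2)[0];o=im.copy();cv2.drawContours(o,k,-1,(0,255,0),1)
v2=cv2.resize(o[125:255,155:385],(460,260),interpolation=2)
v=np.zeros((600,540,3),'u1'); v[:340]=v1[:340]; v[340:,:460]=v2; cv2.imwrite("pics/v.png",v)
E
```

```text
pack [125.0, (array([ 455.9, -168.6]), array([33.7, 54.1]), 60.4), (305, 89, 46, 30)]
hs [113.0, (array([ 399.9, -155. ]), array([43.9, 45.2]), -25.8), (308, 31, 42, 45)]
cap top [[ 0.403 -0.401  0.042]] base [[ 0.404 -0.401  0.   ]]
large [155.0, (array([483.6, 215.7]), array([ 67.3, 127.1]), -0.1), (272, 145, 68, 77)]
small [152.0, (array([491.4, 103.8]), array([40.2, 78.7]), -2.3), (207, 188, 42, 52)]
```

View pics/v.png

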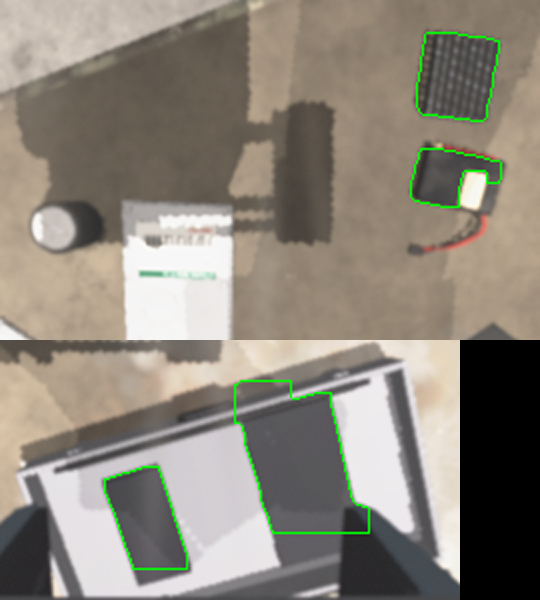

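The overlay outlines the small pad and heatsink well. The large-pad mask took in rim shadow, so I'll use hand-read corners there. The pack block corners in the full picture are about (310,89), (351,96), (346,121) and (305,116).

```bash
python3 - <<'E'
from h import *
c,im=load("parts1")
p=cast(c,[(310,89),(351,96),(346.5,121.5),(305.5,116.5)],.013)[:,:2]*1000
print("pack",p.mean(0),[np.linalg.norm(p[i]-p[i-1]) for i in range(4)],np.degrees(np.arctan2(*(p[1]-p[0])[::-1])),np.degrees(np.arctan2(*(p[2]-p[3])[::-1])))
c,im=load("case1")
r=cast(c,[(165,190),(356.5,135)],.036)[:,:2]*1000; d=r[1]-r[0]
y=d/np.linalg.norm(d); x=np.array([y[1],-y[0]])
print("rim",r,np.linalg.norm(d),"yaw",np.degrees(np.arctan2(x[1],x[0])),"case",r.mean(0)+x*67)
# left-pad edge lines via gray profile
g=cv2.GaussianBlur(im.max(2),(3,3),0).astype(float)
def edge(rows,lo,hi,sgn):
    P=[]
    for v in rows:
        a,b=lo(v),hi(v); s=np.diff(g[v,a:b])*sgn; i=int(np.argmax(s)); P.append((a+i+.5,v))
    return np.array(P)
for nm,e in [("L",edge(range(175,235,3),lambda v:int(277+(v-168)*.24)-8,lambda v:int(277+(v-168)*.24)+8,-1)),
             ("R",edge(range(165,200,3),lambda v:int(320+(v-162)*.22)-8,lambda v:int(320+(v-162)*.22)+8,1))]:
    w=cast(c,e,.012)[:,:2]*1000; f=np.polyfit(w[:,0],w[:,1],1); print(nm,"y at x=495",np.polyval(f,495),"ang",np.degrees(np.arctan(f[0])),"res",np.std(w[:,1]-np.polyval(f,w[:,0])))
u=np.radians(-21.9);t=np.array([459.1,-354.3])+8*np.array([np.cos(u),np.sin(u)])
print(t,delta([t[0]/1e3,t[1]/1e3,.06],68.1))
E
```

```text
pack [ 457.40132335 -167.81475634] [np.float64(32.61666503694103), np.float64(51.078220631836786), np.float64(30.509767584564603), np.float64(51.74786787340448)] 61.88163346509854 64.24971092956456
rim [[424.56838473  47.06279518]
 [437.14981298 288.09419987]] 241.35954587949485 yaw -2.9880301502238753 case [497.76800878 164.08596654]
L y at x=495 182.97905935681018 ang -2.9304658004957393 res 0.48666698369705547
R y at x=495 242.57726877247669 ang -3.978978984418696 res 0.36398312389231385
[ 466.52269003 -357.28390226] {'tool': array([ 0.084, -0.831,  1.313]), 'world': array([-0.0353, -0.0757, -0.1313]), 'yaw now': np.float64(70.84406787775501), 'turn z deg': np.float64(2.7440678777550147), 'units': np.float64(0.045734464629250245)}
```

Call:
servo_tool([
  [[0,0,0,0.01,-0.1,0.16,1],[0,0,0,0.02,-0.21,0.33,1],[0,0,0,0.02,-0.21,0.33,1],[0,0,0,0.02,-0.21,0.33,1],[0,0,0,0.01,-0.1,0.16,1],[0,0,0.046,0,0,0,1],[0,0,0,0,0,0,1],[0,0,0,0,0,0,1]],
])

```text
time: 3.7
ee_pos: [0.4672, -0.3579, 0.0607]
tcp_rot: [[-0.928, 0.373, 0.0], [0.373, 0.928, -0.0], [-0.0, 0.0, -1.0]]
wrist_force: [0.4, -0.3, -0.0]
width: 0.0912
grip_force: 0.0
```

```bash
python3 - <<'E'
from h import *
print(delta([.4665,-.3573,.002],68.1))
c,im=load2=dict(ctrl.calibration("top")),cv2.imread("pics/top0.png")
for nm,b in [("large",(112,158,144,206)),("small",(152,165,182,204))]:
    *r,m=dark(c,im,b,.012,3); print(nm,r)
print(im.max(2)[175,100:192].tolist()); print(im.max(2)[150:210,130].tolist()); print(im.max(2)[150:210,167].tolist())
E
```

```text
{'tool': array([0.009, 0.003, 0.587]), 'world': array([-0.0007,  0.0006, -0.0587]), 'yaw now': np.float64(68.12687739054785), 'turn z deg': np.float64(0.026877390547852542), 'units': np.float64(0.0004479565091308757)}
large [71.0, (array([499.8, 210.9]), array([ 62.4, 139.9]), -2.7), (117, 159, 24, 47)]
small [76.0, (array([494.3, 100.6]), array([38.3, 78.9]), 0.4), (160, 170, 14, 27)]
[104, 106, 100, 62, 33, 28, 60, 55, 99, 109, 110, 109, 109, 110, 109, 109, 110, 110, 110, 92, 52, 35, 36, 35, 35, 36, 35, 36, 35, 35, 35, 37, 36, 36, 35, 36, 36, 38, 38, 35, 60, 103, 111, 112, 112, 112, 111, 111, 112, 112, 112, 112, 112, 111, 112, 112, 113, 112, 113, 114, 71, 41, 36, 37, 38, 38, 37, 37, 38, 39, 38, 38, 38, 33, 100, 114, 115, 114, 114, 114, 114, 114, 114, 114, 115, 115, 100, 81, 43, 55, 61, 110]
[60, 48, 49, 48, 48, 47, 40, 42, 105, 51, 28, 38, 50, 51, 48, 38, 35, 36, 36, 35, 36, 36, 36, 35, 36, 35, 35, 35, 36, 36, 37, 36, 35, 35, 36, 37, 37, 37, 37, 37, 37, 36, 36, 37, 37, 37, 36, 36, 37, 36, 18, 21, 78, 41, 28, 53, 54, 54, 53, 100]
[105, 59, 49, 49, 48, 48, 48, 37, 20, 76, 44, 29, 34, 51, 53, 106, 113, 114, 113, 112, 57, 37, 37, 37, 38, 37, 37, 39, 38, 38, 37, 38, 37, 38, 37, 38, 38, 39, 38, 39, 37, 37, 37, 37, 38, 38, 21, 106, 113, 114, 113, 71, 41, 60, 42, 30, 42, 44, 43, 45]
```

Call:
servo_tool([
  [[0,0,0,0.01,0,0.15,1],[0,0,0,0,0,0.2,1],[0,0,0,0,0,0.15,1],[0,0,0,0,0,0.06,1],[0,0,0,0,0,0.025,1],[0,0,0,0,0,0,1],[0,0,0,0,0,0,0.85],[0,0,0,0,0,0,0.75],[0,0,0,0,0,0,0.7],[0,0,0,0,0,0,0.65]],
], newtons=12)

```text
time: 4.53
ee_pos: [0.4662, -0.3587, 0.0025]
tcp_rot: [[-0.927, 0.374, 0.001], [0.374, 0.927, -0.001], [-0.001, -0.0, -1.0]]
wrist_force: [0.8, -0.6, -0.4]
width: 0.0674
grip_force: 0.0
```

Call:
servo_tool([
  [[0,0,0,0,0,0,0.6],[0,0,0,0,0,0,0.6],[0,0,0,0,0,0,0.6],[0,0,0,0,0,0,0.6],[0,0,0,0,0,0,0.6]],
])

```text
time: 4.95
ee_pos: [0.4659, -0.3585, 0.0019]
tcp_rot: [[-0.927, 0.375, -0.0], [0.375, 0.927, 0.0], [0.0, 0.0, -1.0]]
wrist_force: [0.6, -0.5, 0.5]
width: 0.0545
grip_force: 0.0
```

```bash
python3 - <<'E'
from h import *
print(ctrl.get_obs()["width"],ctrl.get_obs()["grip_force"])
c,im=shot("wrist","g1");t,im2=shot("top","g1t")
a=cv2.resize(im2[150:240,270:400],(780,540),interpolation=2)
v=np.vstack([cv2.resize(im[100:300],(768,300)),cv2.resize(a,(433,300))[:, :].copy() if 0 else np.pad(cv2.resize(a,(433,300)),((0,0),(0,335),(0,0)))])
cv2.imwrite("pics/g1v.png",v)
E
```

```text
0.05454572644934603 0.0
```

View pics/g1v.png

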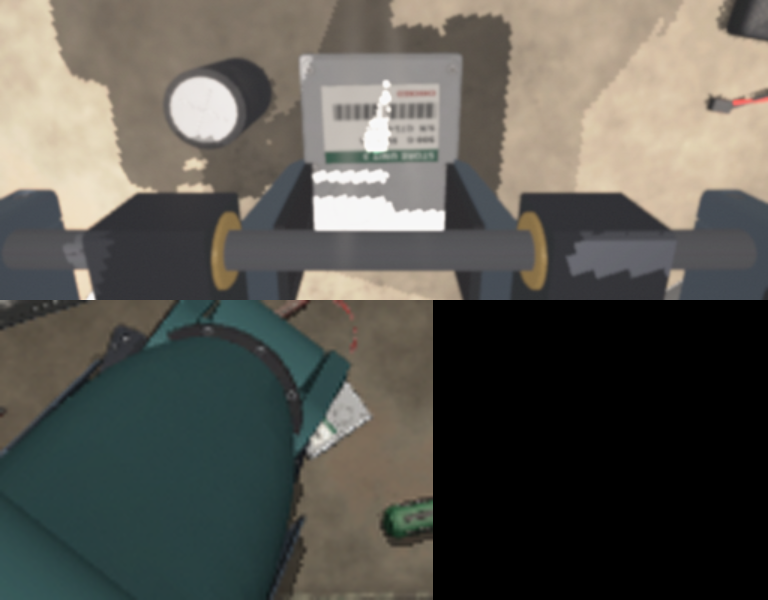

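The wrist view shows the disk between the fingers, untouched. Its front corners are near (200,137) and (308,137), with the capacitor clear at left. The opening reads 54 mm with no force, so I'll check the geometry.

```bash
python3 - <<'E'
from h import *
c,im=load("g1"); s=ctrl.get_obs(); R=s["tcp_rot"];p=s["ee_pos"]
for z in (0,.009,.02,.04): 
    q=cast(c,[(200.5,137),(307.5,137)],z); print(z,q.round(4).tolist(),np.linalg.norm(q[1]-q[0]))
for w in (.0273,.035):
  for b in (0,.019,.04): print(w,b,[proj(c,p+R@np.array([x,sg*w,-b])).round(0).tolist() for x in (0.016,) for sg in (-1,1)])
cv2.imwrite("pics/g1c.png",cv2.resize(im[130:240,170:350],(792,484),interpolation=2))
print(s["width"],s["ee_pos"])
E
```

```text
0 [[0.3998, -0.3692, 0.0], [0.4263, -0.3034, 0.0]] 0.07098735281027553
0.009 [[0.3996, -0.3675, 0.009], [0.425, -0.3047, 0.009]] 0.06772577166985919
0.02 [[0.3994, -0.3653, 0.02], [0.4233, -0.3062, 0.02]] 0.0637393947204614
0.04 [[0.399, -0.3614, 0.04], [0.4202, -0.309, 0.04]] 0.05649143663064721
0.0273 0 [[[214.0, 197.0]], [[292.0, 197.0]]]
0.0273 0.019 [[[210.0, 206.0]], [[296.0, 206.0]]]
0.0273 0.04 [[[204.0, 218.0]], [[301.0, 218.0]]]
0.035 0 [[[202.0, 197.0]], [[303.0, 197.0]]]
0.035 0.019 [[[197.0, 206.0]], [[308.0, 206.0]]]
0.035 0.04 [[[191.0, 218.0]], [[315.0, 218.0]]]
0.05463341941332542 [ 0.46587062 -0.35846259  0.0018885 ]
```

View pics/g1c.png

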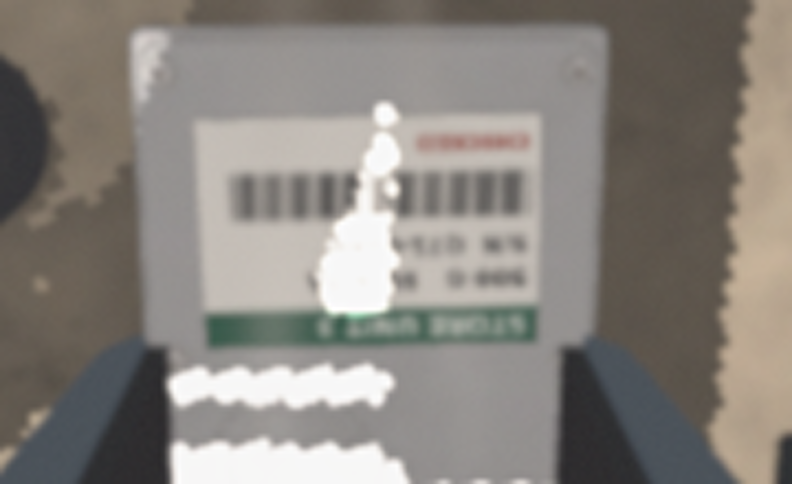

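Call:
servo_tool([
  [[0,0,0,0,0,0,1],[0,0,0,0,0,0,1],[0,0,0,0,0,0,1],[0,0,0,0,0,0,1],[0,0,0,0,0,0,1],[0,0,0,0,0,0.005,1],[0,0,0,0,0,0.005,1],[0,0,0,0,0,0.005,1],[0,0,0,0,0,0,1]],
])

```text
time: 5.8
ee_pos: [0.4658, -0.3584, 0.0003]
tcp_rot: [[-0.927, 0.375, -0.0], [0.375, 0.927, 0.0], [0.0, 0.0, -1.0]]
wrist_force: [-0.3, 0.3, 0.6]
width: 0.0911
grip_force: 0.0
```

Call:
servo_tool([
  [[0,0,0,0,0,0.005,1],[0,0,0,0,0,0.005,1],[0,0,0,0,0,0,1]],
])

```text
time: 6.05
ee_pos: [0.4658, -0.3584, -0.0007]
tcp_rot: [[-0.927, 0.375, -0.0], [0.375, 0.927, 0.0], [0.0, 0.0, -1.0]]
wrist_force: [0.3, -0.5, 1.4]
width: 0.0913
grip_force: 0.0
```

Call:
servo_tool([
  [[0,0,0,0,0,-0.003,0.85],[0,0,0,0,0,0,0.8],[0,0,0,0,0,0,0.77],[0,0,0,0,0,0,0.75],[0,0,0,0,0,0,0.73],[0,0,0,0,0,0,0.71],[0,0,0,0,0,0,0.71],[0,0,0,0,0,0,0.71]],
], newtons=12)

```text
time: 6.72
ee_pos: [0.4659, -0.3585, -0.0003]
tcp_rot: [[-0.927, 0.375, -0.0], [0.375, 0.927, 0.0], [0.0, -0.0, -1.0]]
wrist_force: [0.3, -0.9, 0.9]
width: 0.0649
grip_force: 0.0
```

```bash
python3 - <<'E'
from h import *
c,im=shot("wrist","g2");s=ctrl.get_obs();print(s["ee_pos"],s["wrist_force"],s["width"],s["grip_force"])
t,im2=shot("scene","g2s")
d=proj(t,s["ee_pos"])[0];print(d)
x,y=int(d[0]),int(d[1])
a=cv2.resize(im2[y-45:y+45,x-60:x+60],(800,600),interpolation=2);cv2.imwrite("pics/g2v.png",a)
E
```

```text
[ 4.65911949e-01 -3.58496220e-01 -2.46321780e-04] [0.02945756 0.46165281 0.42835832] 0.0644299940780296 0.0
[316.16473322 258.27543403]
```

View pics/g2v.png

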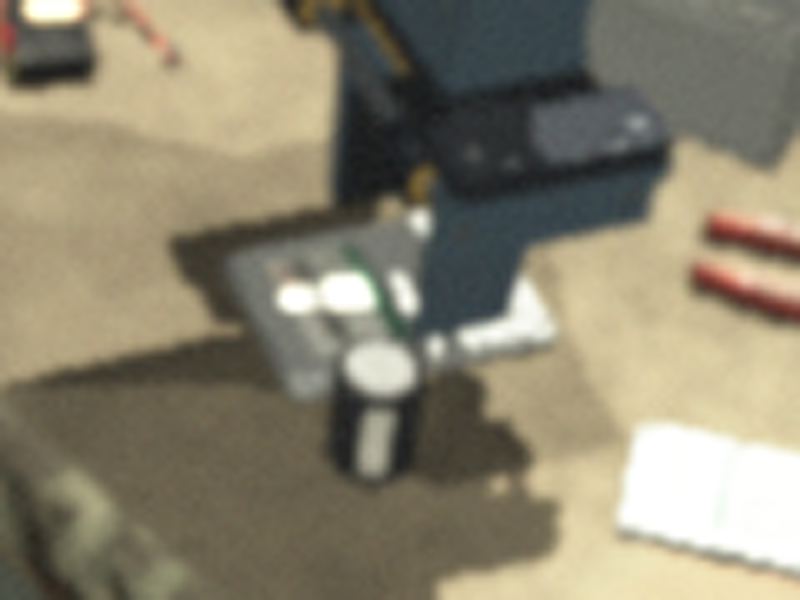

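The scene view shows the visible finger ending above the disk's top face at (460,325), inside the disk's edge line. The wrist view agrees: the fingertips sit roughly 2 cm higher than the stated TCP. I'll open the gripper and feel downward by force.

Call:
servo_tool([
  [[0,0,0,0,0,0,1],[0,0,0,0,0,0,1],[0,0,0,0,0,0,1],[0,0,0,0,0,0,1],[0,0,0,0,0,0.02,1],[0,0,0,0,0,0.02,1],[0,0,0,0,0,0.02,1],[0,0,0,0,0,0,1]],
])

```text
time: 7.48
ee_pos: [0.4656, -0.3583, -0.0068]
tcp_rot: [[-0.927, 0.375, -0.001], [0.375, 0.927, 0.0], [0.001, 0.0, -1.0]]
wrist_force: [-0.1, 0.0, -0.0]
width: 0.0913
grip_force: 0.0
```

```bash
python3 - <<'E'
from h import *
s=ctrl.get_obs();p=s["ee_pos"];R=s["tcp_rot"]
print(p,s["wrist_force"],s["joint_positions"])
# finger-end estimate from g2: width .0645
c,im=load("g2"); g=im.max(2); print(im[200:216,160:340:1].max(2)[8].tolist())
E
```

```text
[ 0.46562931 -0.35826649 -0.00679112] [-0.12503673  0.0207736  -0.04920072] [-3.98484980e+01  2.91702882e+01  1.15129370e+02  1.71943321e-04
  3.57399611e+01 -1.07843952e+02]
[100, 99, 98, 98, 98, 98, 98, 98, 98, 98, 98, 99, 99, 99, 99, 99, 98, 98, 100, 102, 102, 104, 104, 103, 102, 97, 93, 89, 89, 90, 90, 90, 90, 88, 83, 75, 78, 78, 83, 111, 146, 160, 151, 140, 141, 145, 147, 146, 145, 146, 147, 146, 147, 146, 145, 135, 118, 99, 92, 91, 93, 94, 96, 99, 101, 105, 108, 112, 115, 118, 119, 121, 120, 121, 119, 116, 113, 111, 107, 105, 103, 102, 106, 108, 108, 104, 99, 99, 102, 107, 109, 108, 106, 104, 105, 105, 105, 106, 106, 106, 106, 108, 109, 110, 112, 110, 110, 113, 117, 121, 122, 124, 127, 130, 131, 129, 127, 127, 124, 122, 120, 118, 117, 118, 118, 118, 120, 119, 117, 115, 113, 116, 127, 142, 149, 148, 148, 148, 147, 146, 146, 148, 148, 144, 134, 112, 86, 76, 72, 73, 75, 85, 89, 89, 89, 88, 87, 86, 83, 87, 88, 91, 93, 93, 93, 93, 93, 93, 93, 93, 93, 94, 92, 91, 93, 107, 140, 174, 188, 189]
```

No force at -7 mm, which confirms that the reported TCP lies beyond the real finger ends. I'll keep feeling down.

Call:
servo_tool([
  [[0,0,0,0,0,0.02,1],[0,0,0,0,0,0.02,1],[0,0,0,0,0,0.01,1],[0,0,0,0,0,0,1],[0,0,0,0,0,0,1]],
])

```text
time: 7.9
ee_pos: [0.4659, -0.3585, -0.0113]
tcp_rot: [[-0.927, 0.375, -0.0], [0.375, 0.927, 0.0], [0.0, 0.0, -1.0]]
wrist_force: [-0.1, -0.7, -0.2]
width: 0.0914
grip_force: 0.0
```

Call:
servo_tool([
  [[0,0,0,0,0,0.01,1],[0,0,0,0,0,0.01,1],[0,0,0,0,0,0,1],[0,0,0,0,0,0,1]],
])

```text
time: 8.23
ee_pos: [0.4659, -0.3585, -0.0133]
tcp_rot: [[-0.927, 0.375, -0.0], [0.375, 0.927, 0.0], [0.0, 0.0, -1.0]]
wrist_force: [-0.3, 0.1, 0.3]
width: 0.0913
grip_force: 0.0
```

Call:
servo_tool([
  [[0,0,0,0,0,0.01,1],[0,0,0,0,0,0.01,1],[0,0,0,0,0,0,1],[0,0,0,0,0,0,1]],
])

```text
time: 8.57
ee_pos: [0.4658, -0.3584, -0.0153]
tcp_rot: [[-0.927, 0.375, -0.0], [0.375, 0.927, 0.0], [0.0, 0.0, -1.0]]
wrist_force: [-0.2, -0.2, 0.0]
width: 0.0911
grip_force: 0.0
```

Call:
servo_tool([
  [[0,0,0,0,0,0.01,1],[0,0,0,0,0,0.005,1],[0,0,0,0,0,0,1],[0,0,0,0,0,0,1]],
])

```text
time: 8.9
ee_pos: [0.4659, -0.3585, -0.0168]
tcp_rot: [[-0.927, 0.375, -0.0], [0.375, 0.927, 0.0], [0.0, 0.0, -1.0]]
wrist_force: [-0.1, -0.2, 0.2]
width: 0.0909
grip_force: 0.0
```

Call:
servo_tool([
  [[0,0,0,0,0,0,0.88],[0,0,0,0,0,0,0.83],[0,0,0,0,0,0,0.79],[0,0,0,0,0,0,0.77],[0,0,0,0,0,0,0.75],[0,0,0,0,0,0,0.73],[0,0,0,0,0,0,0.73],[0,0,0,0,0,0,0.73],[0,0,0,0,0,0,0.73]],
], newtons=12)

```text
time: 9.65
ee_pos: [0.4659, -0.3585, -0.0167]
tcp_rot: [[-0.927, 0.375, 0.0], [0.375, 0.927, 0.0], [-0.0, 0.0, -1.0]]
wrist_force: [-0.1, 1.1, 0.2]
width: 0.0694
grip_force: 12.0
```

The disk is gripped at 69 mm and 12 N. Next I'll lift it and carry it toward the case.

Call:
servo_tool([
  [[0,0,0,0,0,-0.05,0.73],[0,0,0,0,0,-0.15,0.73],[0,0,0,0,0,-0.3,0.73],[0,0,0,0,0,-0.3,0.73],[0,0,0,0,0,-0.3,0.73],[0,0,0,0,0,-0.2,0.73],[0,0,0,0,0,-0.07,0.73],[0,0,0,0.03,0.08,0,0.73],[0,0,0,0.06,0.16,0,0.73],[0,0,0,0.1,0.25,0,0.73]],
])

```text
time: 10.48
ee_pos: [0.4658, -0.3049, 0.1186]
tcp_rot: [[-0.927, 0.376, -0.001], [0.376, 0.927, 0.001], [0.002, 0.0, -1.0]]
wrist_force: [1.0, 1.2, -1.3]
width: 0.0694
grip_force: 12.0
```

Call:
servo_tool([
  [[0,0,0,0.14,0.35,0,0.73],[0,0,0,0.14,0.35,0,0.73],[0,0,0,0.14,0.35,0,0.73],[0,0,0,0.14,0.35,0,0.73],[0,0,0,0.14,0.35,0,0.73],[0,0,0,0.14,0.35,0,0.73],[0,0,0,0.14,0.35,0,0.73],[0,0,0,0.14,0.35,0,0.73],[0,0,0,0.14,0.35,0,0.73],[0,0,0,0.14,0.35,0,0.73]],
])

```text
time: 11.32
ee_pos: [0.4653, 0.0735, 0.1185]
tcp_rot: [[-0.927, 0.374, -0.003], [0.374, 0.927, -0.0], [0.003, -0.001, -1.0]]
wrist_force: [1.2, -0.1, -1.2]
width: 0.0697
grip_force: 12.0
```

Call:
servo_tool([
  [[0,0,0,0.12,0.3,0,0.73],[0,0,0,0.08,0.2,0,0.73],[0,0,0,0.04,0.1,0,0.73],[0,0,-0.05,0,0,0,0.73],[0,0,-0.1,0,0,0,0.73],[0,0,-0.1,0,0,0,0.73],[0,0,-0.065,0,0,0,0.73],[0,0,0,0,0,0,0.73],[0,0,0,0,0,0,0.73]],
])

```text
time: 12.07
ee_pos: [0.467, 0.1354, 0.1192]
tcp_rot: [[-0.998, 0.057, -0.002], [0.057, 0.998, -0.0], [0.002, -0.001, -1.0]]
wrist_force: [-0.0, -0.4, -0.7]
width: 0.0697
grip_force: 12.0
```

```bash
python3 - <<'E'
from h import *
c,im=shot("wrist","hold1");s=ctrl.get_obs();p=s["ee_pos"];R=s["tcp_rot"]
print(delta([.5076,.2125,.04],87),s["width"],s["grip_force"])
# disk front edge in the picture: column profile near centre
g=cv2.GaussianBlur(cv2.cvtColor(im,cv2.COLOR_BGR2GRAY),(3,3),0).astype(int)
for u in (220,240,260,280): print(u,g[110:200:2,u].tolist())
for a in (0.042,.016): print(proj(c,p+R@np.array([[a,-.035,-.0167-.009],[a,.035,-.0167-.009]]).T.T[0]).round(1), proj(c,p+R@np.array([a,.035,-.0257])).round(1))
E
```

```text
{'tool': array([-0.36 ,  0.792,  0.794]), 'world': array([ 0.0403,  0.077 , -0.0794]), 'yaw now': np.float64(86.7382785429114), 'turn z deg': np.float64(-0.26172145708859773), 'units': np.float64(-0.004362024284809962)} 0.06954153461816891 11.999803930521011
220 [80, 81, 82, 84, 82, 81, 81, 82, 82, 81, 82, 83, 83, 86, 110, 128, 133, 139, 140, 140, 140, 140, 140, 140, 139, 142, 165, 179, 180, 180, 180, 179, 165, 129, 113, 114, 115, 116, 135, 170, 180, 180, 180, 180, 180]
240 [85, 87, 88, 89, 89, 90, 90, 90, 89, 88, 89, 89, 89, 90, 111, 130, 134, 139, 140, 140, 140, 141, 141, 141, 141, 145, 168, 179, 179, 179, 179, 178, 160, 124, 112, 112, 111, 114, 140, 172, 180, 180, 180, 180, 177]
260 [105, 104, 105, 105, 107, 107, 107, 108, 109, 111, 111, 110, 107, 106, 118, 132, 136, 141, 142, 142, 142, 142, 142, 142, 142, 150, 174, 179, 180, 180, 180, 179, 156, 116, 107, 106, 105, 107, 143, 176, 174, 148, 147, 171, 176]
280 [109, 108, 107, 107, 108, 108, 109, 109, 109, 107, 105, 104, 103, 104, 114, 128, 133, 139, 139, 138, 137, 158, 235, 247, 246, 247, 247, 247, 246, 245, 247, 247, 246, 223, 211, 209, 208, 220, 246, 247, 247, 247, 247, 247, 247]
[[193.2 168.3]] [[312.7 168.4]]
[[195.4 210.3]] [[310.4 210.3]]
```

Call:
servo_tool([
  [[0,0,-0.004,-0.05,0.1,0.05,0.73],[0,0,0,-0.09,0.2,0.15,0.73],[0,0,0,-0.09,0.2,0.2,0.73],[0,0,0,-0.09,0.2,0.2,0.73],[0,0,0,-0.04,0.09,0.15,0.73],[0,0,0,0,0,0.04,0.73],[0,0,0,0,0,0,0.73],[0,0,0,0,0,0,0.73]],
])

```text
time: 12.78
ee_pos: [0.5077, 0.2125, 0.0412]
tcp_rot: [[-0.999, 0.05, -0.001], [0.05, 0.999, -0.0], [0.001, -0.0, -1.0]]
wrist_force: [-0.1, -0.6, -0.4]
width: 0.0691
grip_force: 12.0
```

```bash
python3 - <<'E'
from h import *
c,im=shot("wrist","hold2");s=ctrl.get_obs()
print(delta([.508,.2127,-.004],87),s["wrist_force"],s["ee_pos"])
g=cv2.GaussianBlur(im.max(2),(3,3),0)
cv2.imwrite("pics/hold2v.png",cv2.resize(im[60:260,60:420],(792,440),interpolation=2))
E
```

```text
{'tool': array([0.001, 0.003, 0.457]), 'world': array([-0.0001,  0.0003, -0.0457]), 'yaw now': np.float64(87.09648740826475), 'turn z deg': np.float64(0.09648740826474977), 'units': np.float64(0.0016081234710791628)} [-0.4151923  -0.11716315 -1.78561185] [0.50805121 0.21239838 0.04172547]
```

View pics/hold2v.png

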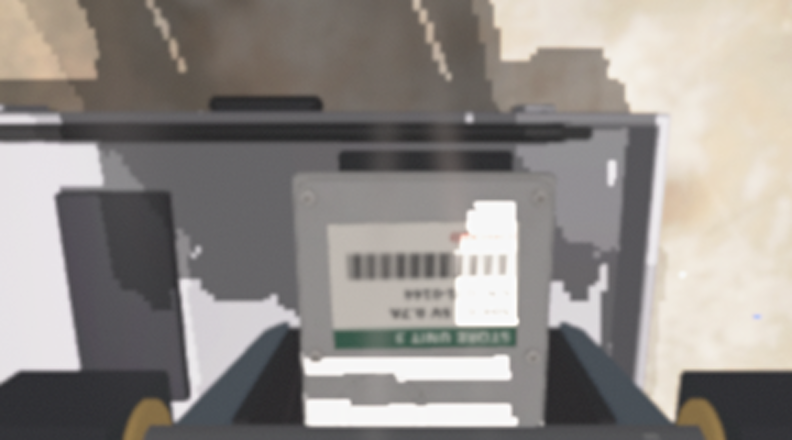

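The view shows the pad's front edge sticking out past the disk, from (214,128) to (293,128) in the full picture. The small pad's front edge runs from (86,147) to (137,147), and the left rim corner is at (364,112).

```bash
python3 - <<'E'
from h import *
c,im=load("hold2")
def L(a,z): return (cast(c,a,z)[:,:2]*1000).round(1)
P=L([(214.5,128.5),(293.2,128.5)],.012);S=L([(85.9,147),(137.3,147)],.012);Rm=L([(363.6,112.3),(361,112.3)],.036);D=L([(193.2,139.5),(311.4,139.5)],.0417+.0167+.008)
x=np.array([np.cos(np.radians(-3)),np.sin(np.radians(-3))])
print("pad front",P,"-> centre",P.mean(0)+54*x); print("small front",S,"-> centre",S.mean(0)+40*x); print("rim",Rm); print("disk front",D,D.mean(0)+50*x)
for n,q in(("P",P),("S",S),("D",D)): print(n,np.linalg.norm(q[1]-q[0]),np.degrees(np.arctan2(*(q[1]-q[0])[::-1]))-90)
E
```

```text
pad front [[445.1 186.9]
 [448.1 245.8]] -> centre [500.52599488 213.52385836]
small front [[453.8  87.1]
 [455.9 126.7]] -> centre [494.79518139 104.80656175]
rim [[438.1 289.4]
 [438.1 287.6]]
disk front [[447.7 181.3]
 [451.  248.9]] [499.28147674 212.48320219]
P 58.97635119266027 -2.9157713050608436
S 39.65564272584673 -3.035569125055517
D 67.6804994071409 -2.794764700300007
```

Call:
servo_tool([
  [[0,0,0,-0.01,0.01,0.1,0.73],[0,0,0,0,0,0.15,0.73],[0,0,0,0,0,0.1,0.73],[0,0,0,0,0,0.04,0.73],[0,0,0,0,0,0.015,0.73],[0,0,0,0,0,0.01,0.73],[0,0,0,0,0,0.01,0.73],[0,0,0,0,0,0.01,0.73],[0,0,0,0,0,0,0.73],[0,0,0,0,0,0,0.73]],
])

```text
time: 13.67
ee_pos: [0.5093, 0.2137, -0.002]
tcp_rot: [[-0.999, 0.05, 0.0], [0.05, 0.999, 0.0], [-0.0, 0.0, -1.0]]
wrist_force: [-0.7, 0.2, -1.3]
width: 0.0695
grip_force: 12.0
```

Call:
servo_tool([
  [[0,0,0,0,0,0.005,0.73],[0,0,0,0,0,0.005,0.73],[0,0,0,0,0,0,0.73],[0,0,0,0,0,0,0.73]],
])

```text
time: 14.0
ee_pos: [0.5091, 0.2137, -0.0033]
tcp_rot: [[-0.999, 0.05, -0.0], [0.05, 0.999, -0.0], [0.0, -0.0, -1.0]]
wrist_force: [0.8, 0.4, -1.6]
width: 0.0699
grip_force: 12.0
```

Down another 1 mm, then 1 mm at a time.

Call:
servo_tool([
  [[0,0,0,0,0,0.005,0.73],[0,0,0,0,0,0.005,0.73],[0,0,0,0,0,0,0.73],[0,0,0,0,0,0,0.73]],
])

```text
time: 14.33
ee_pos: [0.5091, 0.2137, -0.0043]
tcp_rot: [[-0.999, 0.05, -0.0], [0.05, 0.999, -0.0], [0.0, -0.0, -1.0]]
wrist_force: [-0.1, 0.6, -1.8]
width: 0.0696
grip_force: 12.0
```

Call:
servo_tool([
  [[0,0,0,0,0,0.005,0.73],[0,0,0,0,0,0.003,0.73],[0,0,0,0,0,0,0.73],[0,0,0,0,0,0,0.73]],
])

```text
time: 14.67
ee_pos: [0.5092, 0.2137, -0.0051]
tcp_rot: [[-0.999, 0.05, 0.0], [0.05, 0.999, 0.0], [-0.0, 0.0, -1.0]]
wrist_force: [-0.2, 0.3, 0.3]
width: 0.0693
grip_force: 12.0
```

Contact shows in the force, so I'll release slowly and rise.

Call:
servo_tool([
  [[0,0,0,0,0,0.002,0.77],[0,0,0,0,0,0,0.79],[0,0,0,0,0,0,0.84],[0,0,0,0,0,0,0.92],[0,0,0,0,0,0,0.98],[0,0,0,0,0,0,0.98],[0,0,0,0,0,-0.1,0.98],[0,0,0,0,0,-0.25,0.98],[0,0,0,0,0,-0.35,0.98],[0,0,0,0,0,-0.35,0.98]],
])

```text
time: 15.5
ee_pos: [0.5084, 0.2134, 0.1011]
tcp_rot: [[-0.999, 0.05, -0.001], [0.05, 0.999, -0.001], [0.001, -0.001, -1.0]]
wrist_force: [1.1, 0.1, -0.2]
width: 0.0891
grip_force: 0.0
```

Call:
servo_tool([
  [[0,0,0,-0.1,0,-0.35,1],[0,0,0,-0.2,0,-0.3,1],[0,0,0,-0.1,0,-0.1,1],[0,0,0,0,0,0,1],[0,0,0,0,0,0,1]],
])

```text
time: 15.92
ee_pos: [0.5489, 0.2115, 0.1746]
tcp_rot: [[-0.999, 0.05, 0.0], [0.05, 0.999, 0.0], [-0.0, 0.0, -1.0]]
wrist_force: [-0.2, 0.1, 0.8]
width: 0.0909
grip_force: 0.0
```

```bash
python3 - <<'E'
from h import *
c,im=shot("wrist","after1");s=ctrl.get_obs();print(s["ee_pos"],s["time"])
v=cv2.resize(im[60:260,60:420],(792,440),interpolation=2);cv2.imwrite("pics/after1v.png",v)
# disk mask: low-sat mid/bright within predicted box
x=np.array([np.cos(np.radians(-3)),np.sin(np.radians(-3))]);y=np.array([-x[1],x[0]]);ct=np.array([500.5,213.5])
q=[np.r_[ct+a*x+b*y,20]/1000 for a,b in((-50,-35),(-50,35),(50,35),(50,-35))]
print("disk corners expected",[proj(c,k)[0].round(1).tolist() for k in q])
q=[np.r_[ct+a*x+b*y,12]/1000 for a,b in((-54,-30),(-54,30),(54,30),(54,-30))]
print("pad corners expected",[proj(c,k)[0].round(1).tolist() for k in q])
g=im.max(2).astype(int); print([int(v) for v in g[100:180:1,250]])
for r in (170,190): print(r,g[r,180:330].tolist())
E
```

```text
[0.54782237 0.21136754 0.1735104 ] 15.9667
disk corners expected [[221.4, 87.8], [283.2, 88.0], [280.8, 174.4], [223.4, 174.2]]
pad corners expected [[226.3, 84.7], [278.3, 84.8], [276.1, 176.1], [228.1, 176.0]]
[247, 247, 247, 247, 247, 248, 249, 246, 192, 128, 110, 112, 124, 148, 165, 166, 187, 240, 249, 248, 247, 248, 249, 235, 183, 143, 118, 106, 110, 143, 210, 243, 247, 246, 246, 246, 246, 246, 246, 245, 245, 245, 245, 245, 244, 245, 245, 245, 246, 246, 246, 246, 246, 246, 246, 246, 246, 246, 246, 246, 246, 246, 246, 246, 246, 246, 246, 246, 246, 246, 246, 247, 247, 242, 183, 108, 91, 92, 95, 94]
170 [227, 227, 227, 226, 224, 219, 208, 200, 199, 201, 201, 201, 202, 202, 202, 201, 202, 202, 202, 203, 201, 203, 203, 204, 203, 204, 203, 202, 204, 203, 203, 203, 204, 204, 204, 205, 205, 204, 204, 206, 205, 205, 204, 203, 222, 241, 243, 242, 243, 244, 245, 245, 245, 245, 245, 245, 245, 245, 246, 246, 246, 246, 246, 246, 246, 246, 246, 246, 246, 246, 246, 246, 246, 246, 246, 246, 246, 247, 247, 247, 246, 246, 247, 246, 246, 246, 246, 246, 246, 246, 246, 246, 246, 246, 246, 246, 243, 2
[... 312 characters left out ...]
 180, 180, 182, 182, 183, 182, 183, 183, 183, 182, 182, 183, 183, 183, 182, 182, 183, 184, 183, 183, 183, 184, 184, 183, 183, 182, 183, 183, 183, 183, 182, 182, 183, 182, 184, 184, 185, 185, 186, 186, 187, 187, 187, 187, 187, 187, 187, 186, 186, 185, 185, 184, 185, 185, 184, 184, 184, 184, 184, 184, 184, 184, 184, 185, 184, 183, 169, 145, 131, 129, 129, 130, 129, 130, 133, 133, 134, 136, 141, 155, 174, 181, 173, 155, 144, 141, 138, 138, 135, 133, 133, 135, 150, 171, 178, 180, 180, 181, 183, 182, 183, 184, 182, 182, 183, 182, 183, 186, 192, 192, 193, 192, 192, 192, 192, 193, 192, 192, 192, 193, 193, 193, 195, 206, 219, 225, 226, 227, 228, 228, 228, 226, 226, 231, 238, 240, 239, 239, 239, 238]
```

The disk is within about 1 mm of the pad's middle: its edges are at columns 223.5 and 282 and its rear at row 174, as expected. Now I'll go to look at the pack.

Call:
servo_tool([
  [[0,0,0,0.02,-0.1,-0.02,1],[0,0,0,0.02,-0.25,-0.02,1],[0,0,0,0.02,-0.36,-0.02,1],[0,0,0,0.02,-0.36,-0.02,1],[0,0,0,0.02,-0.36,-0.02,1],[0,0,0,0.02,-0.36,-0.02,1],[0,0,0,0.02,-0.36,-0.02,1],[0,0,0,0.02,-0.36,-0.02,1],[0,0,0,0.02,-0.36,-0.01,1],[0,0,0,0.01,-0.36,0,1]],
])

```text
time: 16.8
ee_pos: [0.5118, -0.1115, 0.1906]
tcp_rot: [[-0.999, 0.05, -0.002], [0.05, 0.999, 0.001], [0.002, 0.0, -1.0]]
wrist_force: [0.9, 0.4, -1.0]
width: 0.0911
grip_force: 0.0
```

Call:
servo_tool([
  [[0,0,0,0,-0.36,0,1],[0,0,0,0,-0.2,0,1],[0,0,0,0,-0.05,0,1],[0,0,0.06,0,0,0,1],[0,0,0.11,0,0,0,1],[0,0,0.11,0,0,0,1],[0,0,0.09,0,0,0,1],[0,0,0.05,0,0,0,1],[0,0,0,0,0,0,1],[0,0,0,0,0,0,1]],
])

```text
time: 17.63
ee_pos: [0.5101, -0.1701, 0.1909]
tcp_rot: [[-0.884, 0.468, -0.001], [0.468, 0.884, 0.001], [0.002, -0.0, -1.0]]
wrist_force: [-0.2, 0.4, 0.6]
width: 0.0913
grip_force: 0.0
```

```bash
python3 - <<'E'
from h import *
c,im=shot("wrist","pk");s=ctrl.get_obs();print(s["ee_pos"],np.degrees(np.arctan2(s["tcp_rot"][1,1],s["tcp_rot"][0,1])))
p=proj(c,[.457,-.168,.013])[0];x,y=p.astype(int);print(p)
o=im.copy()
b=(x-45,y-30,x+45,y+30)
h=cv2.cvtColor(im,cv2.COLOR_BGR2HSV)
g=im.max(2)
for t in (75,95,115):
    m=np.zeros(g.shape,'u1');m[b[1]:b[3],b[0]:b[2]]=((g<t))[b[1]:b[3],b[0]:b[2]]*255
    m=cv2.morphologyEx(m,cv2.MORPH_CLOSE,np.ones((15,15)));m=cv2.morphologyEx(m,cv2.MORPH_OPEN,np.ones((11,11)))
    ks=cv2.findContours(m,0,1)[0]
    if ks:
        k=max(ks,key=cv2.contourArea);print(t,rect(c,k,.013),cv2.boundingRect(k));cv2.drawContours(o,[k],-1,(0,255,0) if t==95 else (0,0,255),1)
y0=max(0,y-70)
cv2.imwrite("pics/pkv.png",cv2.resize(o[y0:y+60,x-85:x+85],None,fx=4.5,fy=4.5,interpolation=2))
print(y0,x-85)
E
```

```text
[ 0.51028025 -0.17025728  0.1910897 ] 62.09024819202256
[234.30500829 131.79167524]
75 (array([ 455.8, -165.8]), array([29.5, 49.1]), 62.1) (216, 118, 40, 25)
95 (array([ 447.7, -162.2]), array([52.3, 52.9]), 62.1) (214, 101, 43, 44)
115 (array([ 444.8, -178.5]), array([62.4, 84.5]), 62.1) (189, 101, 68, 52)
61 149
```

View pics/pkv.png

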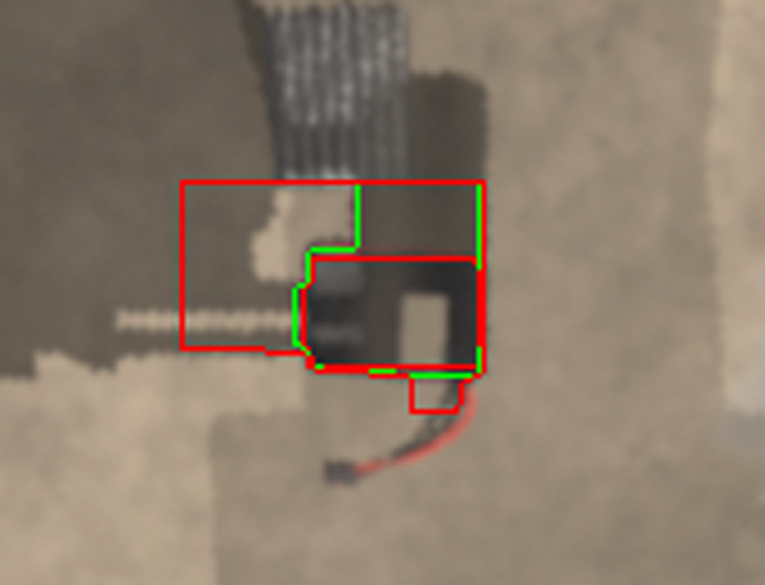

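The pack lies square to the tool, its block spanning crop (305,248) to (480,372), with the lead at the bottom. The heatsink is clear above it.

Call:
servo_tool([
  [[0,0,0,0.06,-0.03,0,1],[0,0,0,0.15,-0.07,0.1,1],[0,0,0,0.15,-0.06,0.3,1],[0,0,0,0.11,-0.05,0.35,1],[0,0,0,0.04,-0.01,0.37,1],[0,0,0,0,0,0.35,1],[0,0,0,0,0,0.2,1],[0,0,0,0,0,0.1,1],[0,0,0,0,0,0,1],[0,0,0,0,0,0,1]],
])

```text
time: 18.52
ee_pos: [0.4557, -0.1664, 0.0152]
tcp_rot: [[-0.883, 0.47, -0.0], [0.47, 0.883, 0.0], [0.0, -0.0, -1.0]]
wrist_force: [-0.0, 0.1, 0.5]
width: 0.091
grip_force: 0.0
```

```bash
python3 - <<'E'
from h import *
c,im=shot("wrist","pk2");s=ctrl.get_obs();p=s["ee_pos"];R=s["tcp_rot"];print(delta([.455,-.166,-.0163],62.1))
g=cv2.GaussianBlur(im.max(2),(3,3),0)
q=[proj(c,p+R@np.array([a,b,p[2]-.013]))[0].round(0).tolist() for a,b in((17,-25),(17,25))for a,b in[(a/1e3,b/1e3)]];print("expected front corners",q)
u0,v0=map(int,np.mean(q,0))
for du in(-25,-10,20): print(g[v0-25:v0+25,u0+du].tolist())
r=v0+8
print(g[r,int(q[0][0])-20:int(q[0][0])+20].tolist(),g[r,int(q[1][0])-20:int(q[1][0])+20].tolist())
E
```

```text
{'tool': array([ 0.014, -0.001,  0.321]), 'world': array([-0.0013,  0.0006, -0.0321]), 'yaw now': np.float64(61.965567974839416), 'turn z deg': np.float64(-0.13443202516057795), 'units': np.float64(-0.002240533752676299)}
expected front corners [[217.0, 196.0], [289.0, 196.0]]
[93, 95, 95, 95, 96, 97, 96, 96, 97, 98, 98, 98, 97, 97, 97, 97, 98, 101, 112, 132, 149, 158, 154, 132, 100, 76, 68, 70, 72, 72, 73, 73, 73, 73, 71, 70, 69, 69, 75, 85, 96, 104, 108, 110, 108, 98, 85, 75, 71, 69]
[181, 182, 183, 183, 184, 184, 186, 187, 187, 185, 183, 182, 181, 180, 172, 153, 125, 103, 98, 111, 133, 162, 198, 216, 185, 122, 73, 56, 54, 55, 55, 56, 55, 54, 53, 53, 53, 53, 57, 65, 76, 87, 95, 96, 90, 79, 67, 61, 59, 58]
[94, 95, 96, 96, 97, 98, 98, 98, 98, 99, 99, 99, 100, 100, 100, 100, 101, 102, 103, 106, 115, 130, 146, 164, 177, 165, 129, 92, 74, 68, 67, 67, 67, 67, 67, 67, 67, 67, 70, 94, 154, 219, 247, 248, 248, 249, 242, 218, 186, 169]
[183, 187, 189, 187, 183, 179, 178, 178, 177, 176, 175, 175, 176, 179, 180, 181, 180, 178, 178, 176, 165, 144, 119, 94, 74, 63, 61, 65, 68, 70, 72, 73, 73, 73, 74, 74, 74, 72, 71, 69] [62, 64, 66, 67, 67, 67, 67, 65, 64, 62, 61, 59, 58, 56, 55, 55, 55, 56, 56, 56, 60, 67, 77, 86, 91, 93, 94, 94, 94, 94, 94, 94, 94, 93, 93, 93, 92, 93, 93, 93]
```

Pack is centred within 1–2 mm. I'll go down and grip it at 10 N.

Call:
servo_tool([
  [[0,0,0,0,0,0.1,1],[0,0,0,0,0,0.1,1],[0,0,0,0,0,0.06,1],[0,0,0,0,0,0.04,1],[0,0,0,0,0,0.015,0.9],[0,0,0,0,0,0,0.8],[0,0,0,0,0,0,0.7],[0,0,0,0,0,0,0.64],[0,0,0,0,0,0,0.6],[0,0,0,0,0,0,0.57]],
], newtons=10)

```text
time: 19.4
ee_pos: [0.4558, -0.1664, -0.0165]
tcp_rot: [[-0.882, 0.47, 0.0], [0.47, 0.882, -0.0], [-0.0, 0.0, -1.0]]
wrist_force: [0.1, 0.2, 0.5]
width: 0.0541
grip_force: 0.2
```

Call:
servo_tool([
  [[0,0,0,0,0,0,0.54],[0,0,0,0,0,0,0.51],[0,0,0,0,0,0,0.51],[0,0,0,0,0,0,0.51],[0,0,0,0,0,0,0.51],[0,0,0,0,0,0,0.51]],
])

```text
time: 19.9
ee_pos: [0.4558, -0.1664, -0.0166]
tcp_rot: [[-0.882, 0.47, 0.0], [0.47, 0.882, -0.0], [-0.0, 0.0, -1.0]]
wrist_force: [0.0, 0.4, 5.7]
width: 0.0497
grip_force: 10.0
```

Call:
servo_tool([
  [[0,0,0,0,0,-0.05,0.51],[0,0,0,0,0,-0.15,0.51],[0,0,0,0,0,-0.3,0.51],[0,0,0,0,0,-0.3,0.51],[0,0,0,0,0,-0.25,0.51],[0,0,0,0,0,-0.1,0.51],[0,0,0,0.05,0.12,0,0.51],[0,0,0,0.1,0.25,0,0.51],[0,0,0,0.13,0.36,0,0.51],[0,0,0,0.13,0.36,0,0.51]],
])

```text
time: 20.73
ee_pos: [0.4703, -0.0499, 0.098]
tcp_rot: [[-0.882, 0.472, -0.0], [0.472, 0.882, -0.0], [0.0, -0.0, -1.0]]
wrist_force: [1.8, -0.4, -0.1]
width: 0.0501
grip_force: 10.0
```

Call:
servo_tool([
  [[0,0,0,0.13,0.36,0,0.51],[0,0,0,0.13,0.36,0,0.51],[0,0,0,0.12,0.36,0,0.51],[0,0,0,0.09,0.25,0,0.51],[0,0,0,0.05,0.12,0,0.51],[0,0,-0.06,0,0,0,0.51],[0,0,-0.11,0,0,0,0.51],[0,0,-0.11,0,0,0,0.51],[0,0,-0.09,0,0,0,0.51],[0,0,-0.048,0,0,0,0.51]],
])

```text
time: 21.57
ee_pos: [0.4926, 0.1016, 0.0976]
tcp_rot: [[-0.999, 0.046, -0.001], [0.046, 0.999, -0.0], [0.001, -0.0, -1.0]]
wrist_force: [0.3, -0.1, -0.8]
width: 0.0501
grip_force: 10.0
```

Call:
servo_tool([
  [[0,0,0,0,0,0,0.51],[0,0,0,0,0,0,0.51],[0,0,0,0,0,0,0.51]],
])

```text
time: 21.82
ee_pos: [0.4928, 0.1015, 0.098]
tcp_rot: [[-0.999, 0.054, -0.0], [0.054, 0.999, -0.0], [0.0, -0.0, -1.0]]
wrist_force: [-0.5, 0.3, -1.0]
width: 0.0501
grip_force: 10.0
```

```bash
python3 - <<'E'
from h import *
print(delta([.4948,.1045,.025],87),ctrl.get_obs()["width"],ctrl.get_obs()["wrist_force"])
E
```

```text
{'tool': array([-0.018,  0.031,  0.73 ]), 'world': array([ 0.002,  0.003, -0.073]), 'yaw now': np.float64(86.90109043050683), 'turn z deg': np.float64(-0.09890956949317342), 'units': np.float64(-0.0016484928248862237)} 0.05011821215626059 [-0.54624396  0.29802228 -0.97226862]
```

Lower to 25 mm, then check the pack against the pad edge numerically.

Call:
servo_tool([
  [[0,0,0,-0.02,0.03,0.1,0.51],[0,0,0,0,0,0.2,0.51],[0,0,0,0,0,0.2,0.51],[0,0,0,0,0,0.15,0.51],[0,0,0,0,0,0.08,0.51],[0,0,0,0,0,0,0.51],[0,0,0,0,0,0,0.51]],
])

```text
time: 22.4
ee_pos: [0.4951, 0.1045, 0.025]
tcp_rot: [[-0.999, 0.052, -0.001], [0.052, 0.999, -0.0], [0.001, -0.0, -1.0]]
wrist_force: [-0.3, -0.3, -1.1]
width: 0.0499
grip_force: 10.0
```

```bash
python3 - <<'E'
from h import *
c,im=shot("wrist","hold3");s=ctrl.get_obs();p=s["ee_pos"];R=s["tcp_rot"];print(p,s["wrist_force"])
g=cv2.GaussianBlur(im.max(2),(3,3),0)
zt=.0166-.013
print("pack front top expected",[proj(c,p+R@np.array([.017,b,-.0166-.013]))[0].round(1).tolist() for b in(-.025,.025)],"bottom",[proj(c,p+R@np.array([.017,b,-.0166]))[0].round(1).tolist() for b in(-.025,.025)])
x=np.array([np.cos(np.radians(-3)),np.sin(np.radians(-3))]);y=np.array([-x[1],x[0]]);ct=np.array([494.8,104.5])
e=[proj(c,np.r_[ct-40*x+b*y,12]/1000)[0] for b in(-20,20)];print("pad front expected",np.round(e,1))
u=int(np.mean(e,0)[0]); 
for d in(-15,0,15): print(g[130:215,u+d].tolist())
r=int(e[0][1])+5;print(r,g[r,u-60:u+60].tolist())
E
```

```text
[0.49553759 0.10455807 0.0255694 ] [-0.56881465 -0.14130078 -0.39591383]
pack front top expected [[210.9, 211.4], [295.0, 211.4]] bottom [[213.7, 204.5], [292.1, 204.5]]
pad front expected [[224.8 159.7]
 [280.7 159.7]]
[51, 52, 53, 52, 49, 50, 56, 68, 82, 89, 91, 91, 91, 91, 91, 91, 91, 91, 91, 91, 91, 91, 91, 91, 91, 91, 91, 89, 81, 66, 53, 48, 47, 48, 48, 48, 48, 48, 48, 47, 47, 47, 47, 47, 48, 48, 47, 47, 47, 47, 47, 47, 47, 47, 47, 47, 46, 46, 46, 46, 46, 46, 46, 47, 47, 47, 47, 47, 46, 46, 47, 47, 46, 46, 53, 72, 99, 119, 129, 132, 132, 121, 94, 66, 53]
[43, 45, 46, 43, 40, 40, 49, 66, 82, 90, 92, 93, 94, 94, 93, 93, 92, 92, 92, 92, 92, 92, 92, 91, 91, 92, 92, 90, 80, 63, 47, 41, 41, 41, 42, 42, 42, 42, 42, 42, 42, 42, 42, 42, 42, 42, 42, 41, 42, 42, 42, 42, 41, 41, 42, 42, 42, 42, 42, 42, 42, 42, 42, 42, 42, 42, 42, 42, 42, 42, 42, 42, 41, 41, 45, 61, 90, 116, 129, 134, 135, 125, 98, 67, 48]
[53, 54, 55, 53, 52, 52, 58, 70, 82, 89, 91, 91, 91, 91, 91, 91, 90, 90, 90, 90, 89, 90, 90, 90, 90, 90, 90, 88, 81, 68, 57, 53, 54, 55, 55, 54, 54, 55, 55, 54, 54, 53, 52, 51, 50, 50, 50, 50, 50, 50, 50, 49, 49, 49, 49, 49, 49, 48, 48, 48, 48, 48, 47, 47, 47, 47, 47, 46, 46, 46, 46, 45, 44, 44, 48, 64, 91, 116, 129, 133, 134, 125, 99, 69, 51]
164 [93, 93, 93, 93, 93, 93, 93, 93, 93, 93, 93, 93, 93, 93, 93, 93, 93, 93, 93, 92, 92, 92, 92, 92, 92, 92, 92, 92, 92, 90, 83, 69, 54, 46, 46, 47, 48, 48, 49, 50, 50, 51, 51, 50, 49, 48, 47, 46, 45, 45, 44, 43, 43, 42, 42, 42, 42, 42, 42, 42, 42, 42, 43, 47, 57, 70, 79, 82, 83, 83, 83, 83, 81, 74, 63, 55, 52, 52, 51, 50, 49, 48, 47, 45, 45, 49, 62, 77, 88, 91, 92, 92, 92, 92, 91, 92, 92, 91, 92, 92, 92, 92, 92, 92, 94, 107, 137, 167, 177, 160, 127, 101, 92, 91, 91, 91, 91, 91, 91, 91]
```

Call:
servo_tool([
  [[0,0,0,0.005,-0.01,0.07,0.51],[0,0,0,0,0,0.1,0.51],[0,0,0,0,0,0.06,0.51],[0,0,0,0,0,0.03,0.51],[0,0,0,0,0,0.015,0.51],[0,0,0,0,0,0.01,0.51],[0,0,0,0,0,0.005,0.51],[0,0,0,0,0,0,0.51],[0,0,0,0,0,0,0.51],[0,0,0,0,0,0,0.51]],
])

```text
time: 23.28
ee_pos: [0.4948, 0.1035, -0.0036]
tcp_rot: [[-0.999, 0.052, 0.0], [0.052, 0.999, 0.0], [-0.0, 0.0, -1.0]]
wrist_force: [-0.3, 0.1, -0.3]
width: 0.0495
grip_force: 10.0
```

Call:
servo_tool([
  [[0,0,0,0,0,0.005,0.51],[0,0,0,0,0,0.003,0.51],[0,0,0,0,0,0,0.51],[0,0,0,0,0,0,0.51],[0,0,0,0,0,0,0.51]],
])

```text
time: 23.7
ee_pos: [0.4946, 0.1035, -0.0046]
tcp_rot: [[-0.999, 0.052, -0.0], [0.052, 0.999, -0.0], [0.0, -0.0, -1.0]]
wrist_force: [0.2, 0.3, -1.0]
width: 0.05
grip_force: 10.0
```

Call:
servo_tool([
  [[0,0,0,0,0,0.005,0.51],[0,0,0,0,0,0,0.51],[0,0,0,0,0,0,0.51],[0,0,0,0,0,0,0.51]],
])

```text
time: 24.03
ee_pos: [0.4946, 0.1035, -0.005]
tcp_rot: [[-0.999, 0.052, 0.0], [0.052, 0.999, -0.0], [-0.0, -0.0, -1.0]]
wrist_force: [-0.5, 0.3, 1.1]
width: 0.0498
grip_force: 10.0
```

Call:
servo_tool([
  [[0,0,0,0,0,0.004,0.51],[0,0,0,0,0,0,0.51],[0,0,0,0,0,0,0.51],[0,0,0,0,0,0,0.51]],
])

```text
time: 24.37
ee_pos: [0.4947, 0.1035, -0.0054]
tcp_rot: [[-0.999, 0.052, 0.0], [0.052, 0.999, 0.0], [-0.0, 0.0, -1.0]]
wrist_force: [-1.0, -0.5, 1.7]
width: 0.05
grip_force: 10.0
```

The pack rests on the foam. I'll release just enough to stay clear of the right wall, then rise and check.

Call:
servo_tool([
  [[0,0,0,0,0,0,0.56],[0,0,0,0,0,0,0.58],[0,0,0,0,0,0,0.63],[0,0,0,0,0,0,0.7],[0,0,0,0,0,0,0.72],[0,0,0,0,0,0,0.72],[0,0,0,0,0,-0.1,0.72],[0,0,0,0,0,-0.25,0.72],[0,0,0,0,0,-0.35,0.72],[0,0,0,0,0,-0.35,0.72]],
])

```text
time: 25.2
ee_pos: [0.4938, 0.1034, 0.1009]
tcp_rot: [[-0.999, 0.052, -0.002], [0.052, 0.999, -0.0], [0.002, -0.0, -1.0]]
wrist_force: [0.9, -0.2, 0.3]
width: 0.0656
grip_force: 0.0
```

Call:
servo_tool([
  [[0,0,0,-0.1,0.1,-0.35,0.72],[0,0,0,-0.2,0.2,-0.35,0.72],[0,0,0,-0.2,0.2,-0.2,0.72],[0,0,0,-0.1,0.1,0,0.72],[0,0,0,0,0,0,0.72],[0,0,0,0,0,0,0.72],[0,0,0,0,0,0,0.72]],
])

```text
time: 25.78
ee_pos: [0.5548, 0.1584, 0.186]
tcp_rot: [[-0.999, 0.052, -0.002], [0.052, 0.999, -0.001], [0.002, -0.001, -1.0]]
wrist_force: [-0.1, -0.3, 0.5]
width: 0.0657
grip_force: 0.0
```

```bash
python3 - <<'E'
from h import *
c,im=shot("wrist","after2");s=ctrl.get_obs();print(s["ee_pos"],s["time"],s["joint_positions"])
g=cv2.GaussianBlur(im.max(2),(3,3),0).astype(int)
x=np.array([np.cos(np.radians(-3)),np.sin(np.radians(-3))]);y=np.array([-x[1],x[0]])
def P(ct,a,b,z): return proj(c,np.r_[np.array(ct)+a*x+b*y,z]/1000)[0].round(1)
def prof(A,B,n=61):
    q=np.linspace(A,B,n); return [int(g[int(round(v)),int(round(u))]) for u,v in q]
S=(494.6,103.6);L=(500.5,213.5)
print("small y-profile at x=0, -50..50, 20mm high"); print(prof(P(S,-8,-50,25),P(S,-8,50,25),101))
print("small x-profile -60..60"); print(prof(P(S,-60,-12,25),P(S,60,-12,25),121)); 
print("disk y-profile"); print(prof(P(L,-30,-50,20),P(L,-30,50,20),101)); print("disk x"); print(prof(P(L,-60,20,20),P(L,60,20,20),121))
# cover from top view: free edge in top0 -> angle
t,_=ctrl.calibration("top"),0
H=np.array([497.5,163.5])
for a in (1.75,1.85,1.95,2.05,2.1):
    r=[]
    for w in(-126,126):
        h=np.r_[H+70*x+w*y,38]/1000; e=h+np.r_[-x*np.cos(a),np.sin(a)]*.140+np.r_[x*np.sin(a),np.cos(a)]*.005
        r.append(proj(t,e)[0].round(1))
    print(a,r)
E
```

```text
[0.5548363  0.15825478 0.18599105] 25.8333 [ 1.36063552e+01  1.11879916e+01  1.13919685e+02 -2.84651250e-03
  5.50105833e+01 -7.33987855e+01]
small y-profile at x=0, -50..50, 20mm high
[131, 131, 131, 131, 131, 131, 131, 132, 132, 133, 134, 133, 132, 131, 131, 131, 131, 131, 131, 131, 131, 131, 131, 127, 115, 92, 69, 69, 57, 54, 53, 53, 53, 52, 52, 51, 49, 48, 47, 46, 46, 46, 45, 45, 45, 45, 48, 48, 56, 68, 78, 82, 82, 82, 80, 79, 78, 77, 76, 76, 75, 76, 76, 74, 73, 73, 73, 76, 78, 79, 82, 86, 86, 91, 91, 90, 92, 97, 100, 100, 103, 105, 108, 110, 112, 112, 113, 114, 113, 112, 110, 108, 108, 106, 103, 101, 99, 97, 97, 96, 95]
small x-profile -60..60
[53, 71, 86, 93, 94, 94, 94, 94, 94, 94, 94, 94, 94, 94, 94, 94, 94, 94, 94, 93, 93, 88, 77, 62, 51, 46, 45, 45, 44, 45, 45, 45, 45, 45, 45, 45, 45, 45, 45, 45, 45, 45, 45, 46, 52, 68, 82, 78, 78, 63, 53, 51, 50, 48, 47, 47, 46, 46, 46, 47, 48, 49, 49, 50, 51, 51, 51, 50, 49, 49, 48, 49, 53, 52, 56, 61, 61, 68, 72, 73, 72, 73, 74, 75, 75, 75, 74, 74, 75, 75, 75, 75, 76, 76, 78, 80, 82, 89, 89, 115, 136, 130, 108, 93, 90, 90, 93, 96, 100, 1
[... 736 characters left out ...]
247, 247, 246, 243, 241, 243, 243, 246, 247, 247, 247, 247, 247, 247, 247, 247, 247, 247, 247, 247, 247, 248, 247, 244, 241, 241, 239, 240, 243, 247, 248, 247, 247, 247, 247, 247, 247, 247, 247, 247, 247, 247, 247, 247, 247, 247, 247, 247, 247, 247, 247, 247, 247, 247, 247, 247, 247, 247, 247, 247, 247, 247, 247, 247, 247, 247, 247, 247, 247, 247, 247, 247, 246, 246, 246, 246, 246, 239, 240, 210, 154, 106, 89, 90, 90, 92, 92, 91, 89, 86]
1.75 [array([183.3, 135.2]), array([ 88.3, 131.9])]
1.85 [array([183.7, 130.7]), array([ 89.2, 127.5])]
1.95 [array([184.2, 126.6]), array([ 90.2, 123.4])]
2.05 [array([184.7, 122.8]), array([ 91.3, 119.6])]
2.1 [array([185. , 121.1]), array([ 91.9, 117.9])]
```

Both parts sit where they should: pack edges are at ±25 mm and disk edges at ±50 mm on their profiles, and the cover leans at about 2.05 rad. Next I'll take the closed gripper up and over, behind the cover.

Call:
servo_tool([
  [[0,0,0,0,0,-0.15,0.4],[0,0,0,-0.05,0.02,-0.15,0.2],[0,0,0,-0.15,0,0,0],[0,0,0,-0.3,0,0,0],[0,0,0,-0.33,0,0,0],[0,0,0,-0.3,0,0,0],[0,0,0,-0.2,0,0,0],[0,0,0,-0.05,0,0,0],[0,0,0,0,0,0,0],[0,0,0,0,0,0,0]],
], newtons=10)

```text
time: 26.67
ee_pos: [0.6927, 0.1533, 0.2162]
tcp_rot: [[-0.999, 0.052, -0.002], [0.052, 0.999, -0.0], [0.002, -0.0, -1.0]]
wrist_force: [-0.3, -0.3, -0.7]
width: 0.0022
grip_force: 0.0
```

```bash
python3 - <<'E'
from h import *
s=ctrl.get_obs();p=s["ee_pos"];x=np.array([.9986,-.0523]);y=np.array([.0523,.9986]);d=p[:2]-[.5674,.1598]
print(p,"X",d@x,"Y",d@y,s["width"],s["wrist_force"],s["joint_positions"].round(0))
# waypoints for C corner -> ee X,Z
prev=None
for a,r in [(2.05,None),(1.57,.125),(1.4,.125),(1.2,.126),(1.0,.128),(.8,.13),(.6,.132),(.4,.134),(.25,.136),(.15,.137),(.1,.137),(.07,.137),(0,.137)]:
    if r is None: continue
    X=-r*np.cos(a)+.005*np.sin(a)+.016; Z=.038+r*np.sin(a)+.005*np.cos(a)-.0175
    print(a,"eeX %.4f eeZ %.4f"%(X,Z), "" if prev is None else "dx_tool %.3f dz_tool %.3f"%((prev[0]-X)*10,(prev[1]-Z)*10)); prev=(X,Z)
E
```

```text
[0.69272607 0.15331227 0.21615367] X 0.12548992505812978 Y 7.590702019689109e-05 0.0022013157273880124 [-0.2968631 -0.2724716 -0.6510713] [ 11.  21.  97.   0.  62. -76.]
1.57 eeX 0.0209 eeZ 0.1455 
1.4 eeX -0.0003 eeZ 0.1445 dx_tool 0.212 dz_tool 0.010
1.2 eeX -0.0250 eeZ 0.1397 dx_tool 0.247 dz_tool 0.048
1.0 eeX -0.0490 eeZ 0.1309 dx_tool 0.240 dz_tool 0.088
0.8 eeX -0.0710 eeZ 0.1172 dx_tool 0.220 dz_tool 0.137
0.6 eeX -0.0901 eeZ 0.0992 dx_tool 0.191 dz_tool 0.181
0.4 eeX -0.1055 eeZ 0.0773 dx_tool 0.154 dz_tool 0.219
0.25 eeX -0.1145 eeZ 0.0590 dx_tool 0.091 dz_tool 0.183
0.15 eeX -0.1187 eeZ 0.0459 dx_tool 0.042 dz_tool 0.131
0.1 eeX -0.1198 eeZ 0.0392 dx_tool 0.011 dz_tool 0.068
0.07 eeX -0.1203 eeZ 0.0351 dx_tool 0.005 dz_tool 0.041
0 eeX -0.1210 eeZ 0.0255 dx_tool 0.007 dz_tool 0.096
```

Call:
servo_tool([
  [[0,0,0,0,0,0.1,0],[0,0,0,0,0,0.25,0],[0,0,0,0,0,0.3,0],[0,0,0,0,0,0.2,0],[0,0,0,0,0,0.06,0],[0,0,0,0.06,0,0,0],[0,0,0,0.1,0,0,0],[0,0,0,0.1,0,0,0],[0,0,0,0.08,0,0,0],[0,0,0,0.08,0,0,0]],
])

```text
time: 27.5
ee_pos: [0.652, 0.1561, 0.1276]
tcp_rot: [[-0.999, 0.052, 0.003], [0.052, 0.999, 0.0], [-0.003, 0.001, -1.0]]
wrist_force: [2.5, -0.6, 1.7]
width: 0.0004
grip_force: 1.3
```

Call:
servo_tool([
  [[0,0,0,0.08,0,-0.01,0],[0,0,0,0.08,0,-0.02,0],[0,0,0,0.08,0,-0.03,0],[0,0,0,0.08,0,-0.03,0],[0,0,0,0.08,0,-0.03,0],[0,0,0,0.08,0,-0.03,0],[0,0,0,0.08,0,-0.03,0],[0,0,0,0.06,0,-0.02,0],[0,0,0,0,0,0,0]],
])

```text
time: 28.25
ee_pos: [0.5891, 0.1592, 0.1464]
tcp_rot: [[-0.999, 0.052, -0.0], [0.052, 0.999, 0.0], [0.0, 0.0, -1.0]]
wrist_force: [1.1, 0.1, 0.2]
width: 0.0008
grip_force: 0.0
```

```bash
cat >> h.py <<'E'
def hinge():
    s=ctrl.get_obs();p=s["ee_pos"];x=np.array([.9986,-.0523]);y=np.array([.0523,.9986]);d=p[:2]-[.5674,.1598]
    print("X %.4f Y %.4f Z %.4f"%(d@x,d@y,p[2]),s["wrist_force"].round(1),s["time"])
E
python3 - <<'E'
from h import *
hinge()
t,im=shot("top","c1"); g=im.max(2)
H=np.array([.5674,.1598]);x=np.array([.9986,-.0523]);y=np.array([.0523,.9986])
# free-edge position seen by top cam along a line at lateral +-110 mm : profile over image rows
b=cv2.imread("pics/top0.png").max(2)
for u in(98,108,175,183): print(u,"before",b[112:165,u].tolist(),"\n now",g[112:165,u].tolist())
for a in(2.05,1.8,1.6,1.5):
    print(a,[proj(t,np.r_[H+w*y+x*(-.14*np.cos(a)),.038+.14*np.sin(a)])[0].round(1).tolist() for w in(-.11,.11)])
E
```

```text
X 0.0217 Y 0.0006 Z 0.1464 [1.1 0.1 0.2] 28.25
98 before [34, 17, 14, 29, 42, 47, 37, 49, 93, 60, 47, 48, 48, 48, 47, 47, 48, 48, 48, 48, 48, 48, 55, 63, 73, 95, 98, 126, 132, 130, 121, 117, 116, 115, 117, 122, 123, 117, 116, 118, 122, 122, 120, 116, 113, 114, 111, 113, 114, 115, 115, 115, 111] 
 now [75, 78, 77, 78, 78, 78, 79, 78, 79, 79, 78, 79, 79, 79, 79, 79, 79, 80, 79, 80, 80, 79, 80, 80, 80, 80, 79, 79, 79, 80, 80, 80, 80, 80, 80, 79, 80, 80, 79, 80, 80, 80, 80, 80, 80, 81, 80, 80, 80, 80, 80, 80, 79]
108 before [149, 170, 172, 172, 172, 172, 170, 155, 105, 55, 48, 48, 48, 47, 47, 47, 46, 58, 82, 72, 68, 68, 71, 81, 82, 93, 89, 82, 82, 58, 57, 49, 49, 48, 48, 48, 48, 48, 48, 48, 49, 48, 48, 58, 91, 106, 52, 30, 31, 45, 49, 49, 49] 
 now [75, 75, 74, 75, 75, 75, 74, 75, 75, 76, 76, 76, 76, 76, 76, 76, 77, 77, 77, 77, 78, 78, 77, 77, 77, 79, 79, 79, 79, 78, 79, 79, 80, 79, 79, 79, 79, 80, 79, 80, 79, 79, 79, 79, 79, 80, 80, 80, 80, 80, 80, 80, 80]
175 before [60, 54, 52, 68, 72, 73, 136, 142, 139, 135, 109, 76, 55, 50, 50, 49, 48, 50, 47, 50, 110, 105, 103, 98, 97, 96, 97, 97, 
[... 273 characters left out ...]
34, 34, 43, 61, 81, 83, 85, 78, 66, 38, 32, 53, 42, 54, 37, 33, 57, 61]
183 before [52, 65, 64, 63, 116, 123, 123, 121, 123, 126, 107, 103, 61, 48, 48, 49, 49, 49, 48, 49, 48, 48, 48, 49, 49, 48, 48, 49, 49, 49, 49, 48, 49, 49, 49, 48, 48, 48, 48, 48, 49, 49, 49, 49, 48, 50, 39, 51, 103, 51, 28, 46, 52] 
 now [60, 73, 74, 72, 131, 139, 138, 136, 138, 142, 145, 149, 149, 147, 148, 148, 144, 142, 139, 138, 138, 137, 138, 141, 142, 145, 143, 143, 146, 152, 156, 157, 154, 152, 100, 44, 34, 34, 34, 34, 35, 35, 34, 34, 34, 34, 93, 104, 76, 41, 33, 52, 60]
2.05 [[178.6, 123.9], [96.9, 121.1]]
1.8 [[177.3, 134.3], [94.4, 131.5]]
1.6 [[176.6, 144.0], [93.1, 141.2]]
1.5 [[176.3, 149.2], [92.7, 146.4]]
```

The cover follows at about 1.57 rad with 1.1 N. I'll carry it round the arc.

Call:
servo_tool([
  [[0,0,0,0.11,0,0.005,0],[0,0,0,0.11,0,0.005,0],[0,0,0,0.12,0,0.02,0],[0,0,0,0.12,0,0.03,0],[0,0,0,0.12,0,0.04,0],[0,0,0,0.12,0,0.05,0],[0,0,0,0.11,0,0.06,0],[0,0,0,0.11,0,0.07,0],[0,0,0,0.1,0,0.09,0],[0,0,0,0.09,0,0.09,0]],
])

```text
time: 29.13
ee_pos: [0.4781, 0.1649, 0.099]
tcp_rot: [[-0.999, 0.052, -0.0], [0.052, 0.999, -0.0], [0.0, -0.0, -1.0]]
wrist_force: [0.9, 0.2, -0.3]
width: 0.0005
grip_force: 0.4
```

Call:
servo_tool([
  [[0,0,0,0.08,0,0.11,0],[0,0,0,0.08,0,0.11,0],[0,0,0,0.05,0,0.1,0],[0,0,0,0.04,0,0.09,0],[0,0,0,0.03,0,0.06,0],[0,0,0,0.02,0,0.05,0],[0,0,0,0,0,0.02,0],[0,0,0,0,0,0,0],[0,0,0,0,0,0,0]],
])

```text
time: 29.88
ee_pos: [0.4497, 0.1665, 0.0461]
tcp_rot: [[-0.999, 0.052, 0.0], [0.052, 0.999, 0.0], [-0.0, 0.0, -1.0]]
wrist_force: [-0.2, -0.8, 0.8]
width: 0.0005
grip_force: 0.0
```

```bash
python3 - <<'E'
from h import *
hinge()
E
```

```text
X -0.1179 Y 0.0005 Z 0.0461 [-0.2 -0.8  0.8] 29.8833
```

Call:
servo_tool([
  [[0,0,0,0.04,0,0.03,0],[0,0,0,0.03,0,0.03,0],[0,0,0,0,0,0.03,0],[0,0,0,0,0,0.02,0],[0,0,0,0,0,0.01,0],[0,0,0,0,0,0,0],[0,0,0,0,0,0,0]],
])

```text
time: 30.47
ee_pos: [0.4425, 0.1668, 0.0339]
tcp_rot: [[-0.999, 0.052, -0.0], [0.052, 0.999, 0.0], [0.0, 0.0, -1.0]]
wrist_force: [0.2, 0.4, 0.9]
width: 0.0004
grip_force: 0.0
```

Call:
servo_tool([
  [[0,0,0,0,0,0.01,0],[0,0,0,0,0,0.01,0],[0,0,0,0,0,0,0],[0,0,0,0,0,0,0]],
])

```text
time: 30.8
ee_pos: [0.4424, 0.1668, 0.0319]
tcp_rot: [[-0.999, 0.052, -0.0], [0.052, 0.999, -0.0], [0.0, -0.0, -1.0]]
wrist_force: [0.5, -0.3, 0.0]
width: 0.0004
grip_force: 0.0
```

Call:
servo_tool([
  [[0,0,0,0,0,0.01,0],[0,0,0,0,0,0.01,0],[0,0,0,0,0,0,0],[0,0,0,0,0,0,0]],
])

```text
time: 31.13
ee_pos: [0.4424, 0.1668, 0.03]
tcp_rot: [[-0.999, 0.052, -0.0], [0.052, 0.999, -0.0], [0.0, -0.0, -1.0]]
wrist_force: [-1.0, -0.5, 4.2]
width: 0.0005
grip_force: 2.0
```

Call:
servo_tool([
  [[0,0,0,0,0,0.01,0],[0,0,0,0,0,0.01,0],[0,0,0,0,0,0,0],[0,0,0,0,0,0,0]],
])

```text
time: 31.47
ee_pos: [0.4422, 0.1669, 0.0281]
tcp_rot: [[-0.999, 0.052, -0.0], [0.052, 0.999, -0.0], [0.0, -0.0, -1.0]]
wrist_force: [-3.3, 0.9, 7.9]
width: 0.0005
grip_force: 3.7
```

Call:
servo_tool([
  [[0,0,0,0,0,0.01,0],[0,0,0,0,0,0,0],[0,0,0,0,0,0,0]],
])

```text
time: 31.72
ee_pos: [0.4422, 0.1668, 0.0269]
tcp_rot: [[-0.999, 0.052, -0.0], [0.052, 0.999, -0.0], [0.0, -0.0, -1.0]]
wrist_force: [-2.4, 1.4, 4.4]
width: 0.0005
grip_force: 1.8
```

Call:
servo_tool([
  [[0,0,0,0,0,0.01,0],[0,0,0,0,0,0,0],[0,0,0,0,0,0,0]],
])

```text
time: 31.97
ee_pos: [0.4424, 0.1668, 0.0259]
tcp_rot: [[-0.999, 0.052, 0.0], [0.052, 0.999, -0.0], [-0.0, -0.0, -1.0]]
wrist_force: [-0.4, -0.4, -0.5]
width: 0.0005
grip_force: 0.0
```

Call:
servo_tool([
  [[0,0,0,0,0,0.01,0],[0,0,0,0,0,0,0],[0,0,0,0,0,0,0]],
])

```text
time: 32.22
ee_pos: [0.4423, 0.1668, 0.0248]
tcp_rot: [[-0.999, 0.052, -0.0], [0.052, 0.999, -0.0], [0.0, -0.0, -1.0]]
wrist_force: [-1.1, -1.0, -0.7]
width: 0.0004
grip_force: 0.0
```

Call:
servo_tool([
  [[0,0,0,0,0,0.01,0],[0,0,0,0,0,0,0],[0,0,0,0,0,0,0]],
])

```text
time: 32.47
ee_pos: [0.4423, 0.1668, 0.0239]
tcp_rot: [[-0.999, 0.052, -0.0], [0.052, 0.999, -0.0], [0.0, -0.0, -1.0]]
wrist_force: [-0.1, 0.5, 0.1]
width: 0.0001
grip_force: 0.0
```

Call:
servo_tool([
  [[0,0,0,0,0,0.01,0],[0,0,0,0,0,0,0],[0,0,0,0,0,0,0]],
])

```text
time: 32.72
ee_pos: [0.4423, 0.1668, 0.0229]
tcp_rot: [[-0.999, 0.052, -0.0], [0.052, 0.999, -0.0], [0.0, -0.0, -1.0]]
wrist_force: [0.7, -0.1, 0.1]
width: 0.0003
grip_force: 0.0
```

Call:
servo_tool([
  [[0,0,0,0,0,0.01,0],[0,0,0,0,0,0,0],[0,0,0,0,0,0,0]],
])

```text
time: 32.97
ee_pos: [0.4424, 0.1668, 0.0219]
tcp_rot: [[-0.999, 0.052, -0.0], [0.052, 0.999, -0.0], [0.0, -0.0, -1.0]]
wrist_force: [-0.3, 0.6, 0.0]
width: 0.0006
grip_force: 0.0
```

Call:
servo_tool([
  [[0,0,0,0,0,0.01,0],[0,0,0,0,0,0,0],[0,0,0,0,0,0,0]],
])

```text
time: 33.22
ee_pos: [0.4423, 0.1668, 0.0209]
tcp_rot: [[-0.999, 0.052, -0.0], [0.052, 0.999, -0.0], [0.0, -0.0, -1.0]]
wrist_force: [0.2, -0.6, -0.3]
width: 0.0002
grip_force: 0.0
```

Call:
servo_tool([
  [[0,0,0,0,0,0.01,0],[0,0,0,0,0,0,0],[0,0,0,0,0,0,0]],
])

```text
time: 33.47
ee_pos: [0.4424, 0.1668, 0.0199]
tcp_rot: [[-0.999, 0.052, -0.0], [0.052, 0.999, -0.0], [0.0, -0.0, -1.0]]
wrist_force: [-0.8, 0.1, 2.4]
width: 0.0002
grip_force: 1.2
```

```bash
python3 - <<'E'
from h import *
hinge()
t,im=shot("top","c2"); s,im2=shot("scene","c2s"); g=im2.max(2)
H=np.array([.5674,.1598]);x=np.array([.9986,-.0523]);y=np.array([.0523,.9986])
# front-edge corners of cover, predicted in scene view for several angles; gray profile vertical there
for w in(.126,.08,-.08,-.126):
  for a in(0.2,.05,0):
    print(w,a,proj(s,np.r_[H+w*y+x*(-.14*np.cos(a)+.005*np.sin(a)),.038+.14*np.sin(a)+.005])[0].round(1).tolist())
  u,v=proj(s,np.r_[H+w*y*.98-x*.14,.043])[0].astype(int); print(u,v,g[v-12:v+14,u].tolist())
E
```

```text
X -0.1252 Y 0.0005 Z 0.0199 [-0.8  0.1  2.4] 33.4667
0.126 0.2 [166.8, 133.8]
0.126 0.05 [166.5, 139.8]
0.126 0 [166.6, 141.7]
166 142 [127, 126, 128, 128, 142, 168, 186, 169, 147, 139, 159, 182, 206, 210, 212, 218, 218, 217, 219, 221, 222, 226, 226, 228, 232, 233]
0.08 0.2 [173.3, 139.3]
0.08 0.05 [173.0, 145.5]
0.08 0 [173.1, 147.4]
173 147 [176, 158, 163, 183, 203, 208, 209, 215, 219, 221, 214, 193, 152, 107, 76, 70, 70, 68, 70, 68, 76, 94, 103, 96, 87, 105]
-0.08 0.2 [198.6, 161.0]
-0.08 0.05 [198.1, 167.4]
-0.08 0 [198.1, 169.5]
197 169 [234, 194, 154, 113, 90, 90, 106, 132, 146, 138, 114, 89, 73, 68, 70, 70, 66, 68, 66, 68, 67, 63, 60, 62, 59, 59]
-0.126 0.2 [206.8, 167.9]
-0.126 0.05 [206.1, 174.5]
-0.126 0 [206.1, 176.6]
205 176 [224, 196, 184, 178, 156, 129, 107, 110, 131, 169, 190, 176, 135, 92, 72, 67, 69, 67, 68, 67, 69, 77, 83, 90, 93, 100]
```

The force rose to 8 N, dropped to zero at the snap, and now the seal meets the finger about 10 mm below where the catch began. One more gentle press, then I'll back off.

Call:
servo_tool([
  [[0,0,0,0,0,0.01,0],[0,0,0,0,0,0,0],[0,0,0,0,0,0,0]],
])

```text
time: 33.82
ee_pos: [0.4424, 0.1668, 0.0191]
tcp_rot: [[-0.999, 0.052, -0.0], [0.052, 0.999, 0.0], [0.0, 0.0, -1.0]]
wrist_force: [-1.9, 0.0, 7.1]
width: 0.0007
grip_force: 3.5
```

Call:
servo_tool([
  [[0,0,0,0,0,0.01,0],[0,0,0,0,0,0,0],[0,0,0,0,0,0,0]],
])

```text
time: 34.07
ee_pos: [0.4424, 0.1668, 0.0182]
tcp_rot: [[-0.999, 0.052, -0.0], [0.052, 0.999, -0.0], [0.0, -0.0, -1.0]]
wrist_force: [-4.0, -1.4, 10.8]
width: 0.0003
grip_force: 5.7
```

Call:
servo_tool([
  [[0,0,0,0,0,-0.02,0],[0,0,0,0,0,-0.1,0],[0,0,0,0,0,-0.3,0],[0,0,0,0,0,-0.4,0],[0,0,0,0,0,-0.4,0],[0,0,0,-0.2,0,-0.3,0],[0,0,0,-0.35,0,-0.2,0],[0,0,0,-0.35,0,-0.05,0],[0,0,0,-0.2,0,0,0],[0,0,0,0,0,0,0]],
])

```text
time: 34.9
ee_pos: [0.5559, 0.1609, 0.1965]
tcp_rot: [[-0.999, 0.053, 0.003], [0.053, 0.999, 0.001], [-0.003, 0.001, -1.0]]
wrist_force: [-1.1, 0.5, 0.0]
width: 0.0002
grip_force: 0.0
```

Call:
servo_tool([
  [[0,0,0,0,0,0,0],[0,0,0,0,0,0,0],[0,0,0,0,0,0,0]],
])

```text
time: 35.15
ee_pos: [0.551, 0.1611, 0.1947]
tcp_rot: [[-0.999, 0.052, -0.001], [0.052, 0.999, -0.0], [0.001, -0.0, -1.0]]
wrist_force: [-0.3, -0.1, -0.3]
width: 0.0003
grip_force: 0.0
```

```bash
python3 - <<'E'
from h import *
hinge()
c,im=shot("wrist","fin"); g=cv2.GaussianBlur(im.max(2),(3,3),0)
H=np.array([.5674,.1598]);x=np.array([.9986,-.0523]);y=np.array([.0523,.9986])
for a in(0.15,.05,0): print(a,[proj(c,np.r_[H+w*y-x*.14*np.cos(a),.043+.14*np.sin(a)])[0].round(1).tolist() for w in(-.12,-.06,.06,.12)])
for w in(-.12,-.06,.06,.12):
    u,v=proj(c,np.r_[H+w*y-x*.14,.043])[0].astype(int); print(u,v,g[v-14:v+14,u].tolist())
# lateral extent of the cover (width 252 mm) along row at mid depth
A,B=[proj(c,np.r_[H+w*y-x*.125,.043])[0] for w in(-.14,.14)]
q=np.linspace(A,B,141); print([int(g[int(round(v)),int(round(u))]) for u,v in q])
E
```

```text
X -0.0164 Y 0.0004 Z 0.1947 [-0.3 -0.1 -0.3] 35.15
0.15 [[136.5, 62.7], [194.3, 62.5], [310.4, 62.6], [368.2, 62.9]]
0.05 [[141.3, 63.3], [196.8, 63.1], [308.0, 63.2], [363.4, 63.5]]
0 [[143.6, 64.0], [197.9, 63.9], [306.9, 64.0], [361.1, 64.3]]
143 64 [138, 142, 136, 123, 117, 122, 126, 128, 128, 127, 124, 118, 110, 104, 101, 100, 101, 102, 103, 103, 103, 103, 103, 103, 103, 105, 106, 107]
197 63 [63, 62, 62, 62, 62, 63, 63, 64, 64, 65, 66, 67, 67, 66, 67, 69, 71, 74, 75, 76, 75, 75, 75, 75, 75, 75, 76, 76]
306 63 [164, 163, 163, 162, 162, 161, 162, 163, 162, 156, 138, 114, 99, 95, 103, 123, 150, 172, 182, 183, 183, 183, 183, 183, 183, 183, 184, 184]
361 64 [178, 179, 179, 178, 178, 178, 179, 179, 179, 179, 179, 179, 178, 176, 171, 167, 171, 176, 178, 178, 179, 179, 180, 179, 179, 178, 178, 178]
[143, 144, 145, 146, 145, 144, 145, 140, 129, 106, 103, 103, 103, 104, 105, 104, 97, 89, 76, 75, 74, 75, 75, 75, 75, 75, 75, 75, 75, 75, 76, 75, 75, 75, 75, 75, 76, 76, 75, 75, 75, 75, 76, 76, 75, 75, 75, 75, 75, 76, 76, 76, 76, 76, 77, 79, 81, 85, 91, 96, 99, 101, 99, 95, 98, 116, 150, 147, 145, 146, 146, 148, 148, 148, 147, 146, 145, 144, 138, 123, 82, 76, 89, 106, 107, 107, 107, 107, 107, 107, 107, 107, 106, 109, 121, 169, 185, 185, 185, 185, 184, 185, 185, 185, 185, 185, 185, 185, 184, 185, 185, 185, 185, 185, 185, 185, 185, 185, 185, 182, 185, 187, 187, 185, 185, 184, 184, 183, 182, 181, 180, 177, 180, 186, 186, 181, 176, 174, 175, 176, 176]
```

```bash
python3 -c "
from workcell import ctrl
print(ctrl.sign_off())"
```

```text
the job is handed in; nothing more can be done
None
```

The job is handed in: disk and battery pack are each within about 1.5 mm of their pad's middle by camera, and the cover snapped shut at about 8 N and was seated at about 11 N; grips were 12 N and 10 N, and I saw no contact with the capacitor or heatsink, though I did not photograph them again.

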